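Sort the washed tea things back to their places

TASK

Put the washed tea things from the drying mat back where each belongs: each cup upright in the well of the saucer of its own colour, the steel teaspoon lying lengthwise in the steel tray, the bamboo spoon lying lengthwise in the bamboo tray, and the loose brass spoon rest nested squarely over the stack of rests on the dark slate coaster, ridge along ridge and ends in line. Set the cups down gently, do not drop them or tip them over.

Things in the scene. Friction and masses are not known exactly. Their poses are not given: they have to be found in the camera images.
- cup_green_mid (a point): centre, half-way up, of the green ceramic tea cup without handle, open at the top: 60 mm tall, 59 mm across the rim and 56-58 mm across from 18 mm above its foot to the rim, foot ring 40 mm across, wall 3.5 mm, about 140 g; this point is 30 mm above the underside of its foot; z points up out of the mouth
- cup_blue_mid (a point): centre, half-way up, of the blue ceramic tea cup without handle, open at the top: 60 mm tall, 59 mm across the rim and 56-58 mm across from 18 mm above its foot to the rim, foot ring 40 mm across, wall 3.5 mm, about 140 g; this point is 30 mm above the underside of its foot; z points up out of the mouth
- teaspoon_mid (a point): stainless steel teaspoon, 136 mm long, lying flat, bowl open upward: x points along it towards the bowl, z up. This point is the middle of its length, on the level part of the handle, close to its balance point, 9 mm above what it lies on; there the handle is 9 mm wide and 4 mm thick (it is level from 34 mm behind to 24 mm ahead of this point); the bowl, 28 mm wide and 10 mm high, spans 24 to 68 mm ahead of this point
- bamboo_spoon_mid (a point): wooden-coloured bamboo spoon, 136 mm long, lying flat, bowl open upward: x points along it towards the bowl, z up. This point is the middle of its length, on the level part of the handle, close to its balance point, 9 mm above what it lies on; there the handle is 11 mm wide and 5 mm thick (it is level from 34 mm behind to 24 mm ahead of this point); the bowl, 33 mm wide and 10 mm high, spans 24 to 68 mm ahead of this point
- rest_mid (a point): the loose brass spoon rest, standing by itself: a length of 3 mm sheet folded to a right angle, standing like a roof on its two leg edges, about 60 g. 56 mm long along the ridge (x axis), 45 mm wide across the feet (y), 24.7 mm high, each leg 32 mm; z up. This point is in the hollow under the ridge, at the middle of its length, 12.4 mm above the feet and 12.4 mm below the ridge. It can be held by its two end faces (56 mm apart), which lets it pass down over a like section
- saucer_green: green ceramic saucer, loose, 102 mm across, rim 13 mm high; its flat well is about 64 mm across and 5 mm above the underside; origin at the centre of its underside, z up
- saucer_blue: blue ceramic saucer, loose, 102 mm across, rim 13 mm high; its flat well is about 64 mm across and 5 mm above the underside; origin at the centre of its underside, z up
- steel_tray: stainless steel teaspoon tray, loose, open at the top, 176 x 90 mm outside (170 x 84 mm inside), walls 16 mm high, inside floor 3 mm above its underside; x points along its long side, z up; origin at the centre of its underside
- bamboo_tray: bamboo tray, loose, open at the top, 180 x 96 mm outside (168 x 84 mm inside), walls 18 mm high, inside floor 6 mm above its underside; x points along its long side, z up; origin at the centre of its underside
- stack: dark slate coaster, 84 x 84 x 6 mm, loose, carrying two brass spoon rests already nested like roofs one over the other, of the same size as the loose one; coaster and rests move as one piece. x points along their ridge (56 mm long, centred on the coaster), z up; origin at the centre of the coaster's underside. The top ridge is 34.9 mm above the origin; a third rest nested on it stands with its ridge 39.2 mm above the origin (its own listed point 26.8 mm above)
Not all that is in view belongs to the job. There is more than one size of the part that bears teaspoon_mid; the job needs the smaller.

How it is judged:
At the end, for the whole second after the job is handed in: Cups upright, each within 12 mm of its own colour's saucer centre; spoons flat in the tray of their material, middle within 30 mm lengthwise and 36 mm across of its centre; rest fully down on the stack (3 mm), ends within 10 mm, ridge within 5 mm and 0.12 rad; all still (horizontal distance between cup_green_mid and saucer_green below 0.012 m and z of cup_green_mid in the frame of saucer_green between 0.032 and 0.039 m and angle between each of cup_green_mid, cup_blue_mid, teaspoon_mid, bamboo_spoon_mid, rest_mid's own z axis and vertical below 0.1 rad and angle between each of saucer_green, saucer_blue, steel_tray, bamboo_tray, stack's own z axis and vertical below 0.06 rad and linear speed of each of cup_green, cup_blue, teaspoon, bamboo_spoon, rest below 0.03 m/s and horizontal distance between cup_blue_mid and saucer_blue below 0.012 m and z of cup_blue_mid in the frame of saucer_blue between 0.032 and 0.039 m and x of teaspoon_mid in the frame of steel_tray between -0.03 and 0.03 m and y of teaspoon_mid in the frame of steel_tray between -0.036 and 0.036 m and z of teaspoon_mid in the frame of steel_tray between 0.005 and 0.02 m and angle between the x axis of teaspoon_mid and the x axis of steel_tray, either way round below 0.5 rad and x of bamboo_spoon_mid in the frame of bamboo_tray between -0.03 and 0.03 m and y of bamboo_spoon_mid in the frame of bamboo_tray between -0.036 and 0.036 m and z of bamboo_spoon_mid in the frame of bamboo_tray between 0.005 and 0.02 m and angle between the x axis of bamboo_spoon_mid and the x axis of bamboo_tray, either way round below 0.5 rad and x of rest_mid in the frame of stack between -0.01 and 0.01 m and y of rest_mid in the frame of stack between -0.005 and 0.005 m and z of rest_mid in the frame of stack between 0.0239 and 0.0299 m and angle between the x axis of rest_mid and the x axis of stack, either way round below 0.12 rad); the robot touches nothing.
It fails at once if the green cup is tipped over (more than 45 degrees) (angle between cup_green_mid's own z axis and vertical above 0.785 rad).
It fails at once if the green cup is dropped onto its saucer (meets it faster than 0.5 m/s) (horizontal distance between cup_green_mid and saucer_green below 0.045 m and z of cup_green_mid in the frame of saucer_green below 0.05 m and linear speed of cup_green above 0.5 m/s).
It fails at once if the blue cup is tipped over (more than 45 degrees) (angle between cup_blue_mid's own z axis and vertical above 0.785 rad).
It fails at once if the blue cup is dropped onto its saucer (meets it faster than 0.5 m/s) (horizontal distance between cup_blue_mid and saucer_blue below 0.045 m and z of cup_blue_mid in the frame of saucer_blue below 0.05 m and linear speed of cup_blue above 0.5 m/s).
It also fails if it takes over 120 s, if anything falls off the work surface, if the arm or the gripper's body presses on something with over 40 N, if the wrist force passes 120 N, or if a joint passes its speed limit or range.

ROBOT

A 6-joint arm with a two-finger parallel gripper is mounted at the origin on the work surface. World frame = base frame: x ahead of the robot, y to its left, z up, the work surface at z = 0. Lengths are in m, angles in rad, forces in N, time in s.
With the tool pointing down it reaches from about 0.35 to 0.975 m from the base axis. Payload 4.9 kg.
Tool frame: the origin (TCP) lies on the centre line of the jaws, within the pads' length; the fingertips stand r.tcp_to_tips ahead of it and the grasp point (between the pads) lies 2 mm behind it (r.tcp_to_tips is the distance from the TCP to the fingertips, in m); z points along the fingers, y is the direction in which the jaws open and shut (so a half turn about z gives the same grasp; the last joint's range is limited). The gripper opens to 85 mm and grips with 20 to 120 N. Pads are 22 mm wide; open, the fingers measure 114 mm over their backs; the gripper's body (76 mm by 85 mm) begins 54 mm behind the grasp point. The pads swing forward as they close: fully open they stand 13 mm farther back than shut.
Start: joints at [1.005, 0.053, 1.613, -0, 1.476, -0.119], TCP at [0.27, 0.564, 0.248] pointing down, gripper open.
Joint ranges: [-3.01, 3.01], [-1.01, 2.22], [0.06, 2.58], [-1.02, 4.17], [0.09, 2.62], [-3.14, 3.14]. Speed limits (rad/s): [2.57, 2.57, 3.14, 3.14, 3.14, 3.14].

INTERFACE

Orientations are given as [roll, pitch, yaw] about the fixed x, y, z axes, in that order (R = Rz(yaw) Ry(pitch) Rx(roll)).
In Python, from plant import r gives the robot as it stands. The module is installed in compiled form; this text tells all that it offers.
- The arm moves only by the tool servo_tool, never from a script. Its argument "targets" is a list that holds one entry, the list of rows, each a list of 7 numbers: the turn, a rotation vector about the tool's x, y, z in degrees, then the shift along the tool's x, y, z in mm, then the closure, from -1 (fully open) to 1 (shut). In form: [[[wx, wy, wz, dx, dy, dz, fingers], ...]]. A call has 1 to 8 rows; each row shifts and turns the commanded pose from where the row before left it, along the tool's axes as they then stand; what a row does not reach is not made up. A row lasts 1/12 s, in which the tool goes at most 41.7 mm and 7.16 degrees, less where a joint would pass 70% of its speed; a pose out of reach is approached as far as the arm can. A call with a gripper value outside its range is refused whole. The fingers move at their own pace and stop on an object; "squeeze" is the grip in N (left out, the last holds). Time passes only in rows, so rows that do not move let the fingers close. It gives the time, the measured TCP pose, the force and the opening at its end, in the units of the state.
- r.read_state(): the state, without advancing time (a new reading comes with each control period).
- r.camera(name): name is "scene" or "top" or "wrist"; returns (picture, depth): 384x512x3 uint8, red, green, blue; 384x512 float32, m along the optical axis (not along the pixel's ray), 0 where there is no reading.
- r.camera_params(name): a dict with "fx", "fy", "cx", "cy" (pixels), "world_from_camera" (4x4, takes a point from camera to world coordinates). Camera axes: x right, y down, z forward; pixel columns grow to the right and rows downward; lengths in m; the calibration is good to about 2 mm. A picture is of the moment at which its call begins: read the wrist's pose just before it. camera_params takes no time and is no camera call; for the wrist camera it gives the pose at the moment of the call.
- r.finish_job(): hands the job in, once; it reports no verdict.
The state is a dict: "time": time; "joints": joint angles; "joint_velocities": joint speeds; "effort": joint torques, N m; "eef_pos": TCP position; "tcp_rot": TCP orientation; "contact_force": force on the tool from outside, world axes, zero at the start; "wrist_torque": the same for the moment, N m; "width": finger opening in m.
Only numpy, scipy, OpenCV 4.12 (cv2) and the standard library are available. Lean on these libraries where they do the work, as an engineer would, in place of code of your own. Each camera call takes 0.05 s, during which the arm holds its last target.

## Working session

There is one attempt and no reset: what is moved stays moved. The work goes in short steps, Python scripts to look and compute and a tool call to move; the robot and the scene stay as the last step left them, time stands still between calls to the robot, and variables do not carry over. Pictures are saved under pics/ and viewed, and the job is handed in when it is done.

Besides the shell and the picture viewer there is one more tool, called after "Call:" as name(argument=value, ...), one argument or row to a line, values as JSON. servo_tool: Moves the arm, as the interface text tells. Its arguments: {"type":"object","properties":{"targets":{"type":"array"},"squeeze":{"type":"number"}},"required":["targets"]}

```bash
mkdir -p pics; ls; python3 - <<'E'
from plant import r
import cv2,numpy as np
print(r.read_state()); print(r.tcp_to_tips)
np.set_printoptions(precision=4,suppress=True)
for n in ["scene","top","wrist"]:
    p=r.camera_params(n); print(n,p)
    im,d=r.camera(n); np.savez(f"{n}0.npz",im=im,d=d,**p)
    cv2.imwrite(f"pics/{n}0.png",cv2.resize(im[:,:,::-1],(800,600),interpolation=cv2.INTER_CUBIC))
E
```

```text
pics
{'time': 0.0, 'joints': array([ 1.00502163e+00,  5.33488677e-02,  1.61429751e+00, -1.37258853e-06,
        1.47594768e+00, -1.19022231e-01]), 'joint_velocities': array([-0.00163281, -0.000199  ,  0.00028231, -0.00053782,  0.0002735 ,
        0.00010592]), 'effort': array([-3.05635022e-04, -3.93692350e+01, -3.70171201e+01, -1.79027261e-04,
        7.32926623e-03, -4.95862892e-06]), 'eef_pos': array([0.26972576, 0.56316343, 0.24706581]), 'tcp_rot': array([-3.13960524e+00, -2.36293152e-04,  2.69484009e+00]), 'contact_force': array([-0.06523284, -0.16695762, -0.11388271]), 'wrist_torque': array([-0.02148209, -0.04015951,  0.00514706]), 'width': 0.08551275685709656}
0.017
scene {'fx': 365.3227149132352, 'fy': 365.3227149132352, 'cx': 252.38536690425673, 'cy': 192.61605816838366, 'world_from_camera': array([[-0.5232,  0.5221, -0.6735,  1.1271],
       [ 0.8522,  0.3184, -0.4152,  0.3994],
       [-0.0023, -0.7912, -0.6116,  0.6612],
       [ 0.    ,  0.    ,  0.    ,  1.    ]])}
top {'fx': 462.94307955926456, 'fy': 462.94307955926456, 'cx': 249.58692099353047, 'cy': 193.34750559133596, 'world_from_camera': array([[ 0.0277, -0.9928,  0.1164,  0.3257],
       [-0.9995, -0.0293, -0.012 , -0.0052],
       [ 0.0154, -0.116 , -0.9931,  1.1598],
       [ 0.    ,  0.    ,  0.    ,  1.    ]])}
wrist {'fx': 292.9956304991101, 'fy': 292.9956304991101, 'cx': 257.01302730467495, 'cy': 195.6688995570862, 'world_from_camera': array([[ 0.4321,  0.8657,  0.2527,  0.2049],
       [ 0.9018, -0.4146, -0.1217,  0.5942],
       [-0.0006,  0.2805, -0.9599,  0.3724],
       [ 0.    ,  0.    ,  0.    ,  1.    ]])}
```

View pics/top0.png

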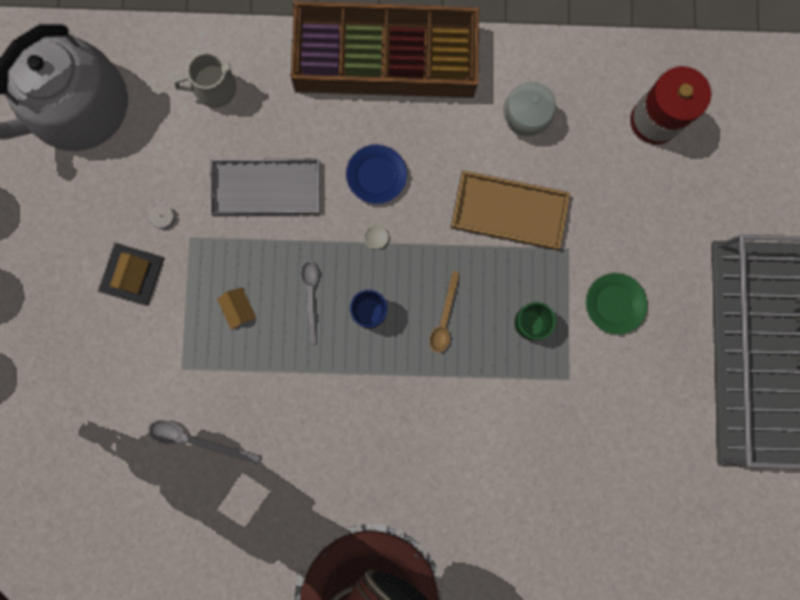

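View pics/scene0.png

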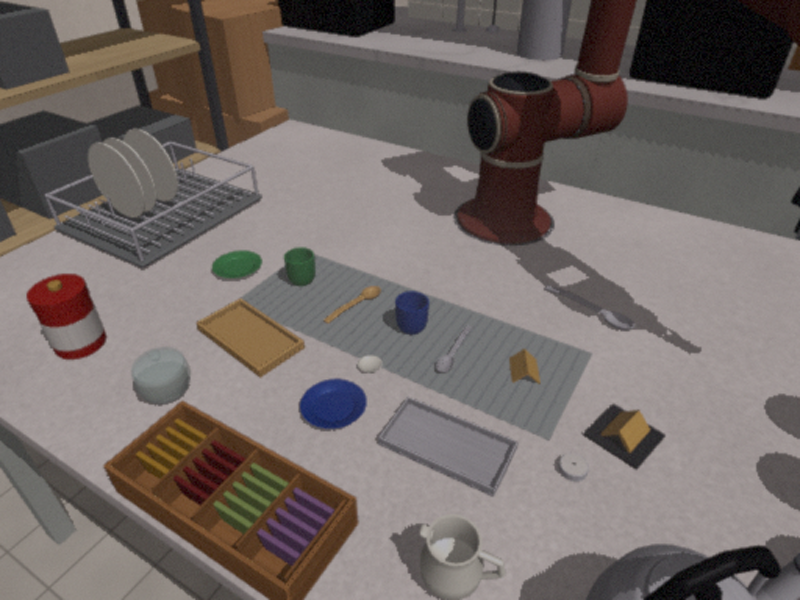

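View pics/wrist0.png

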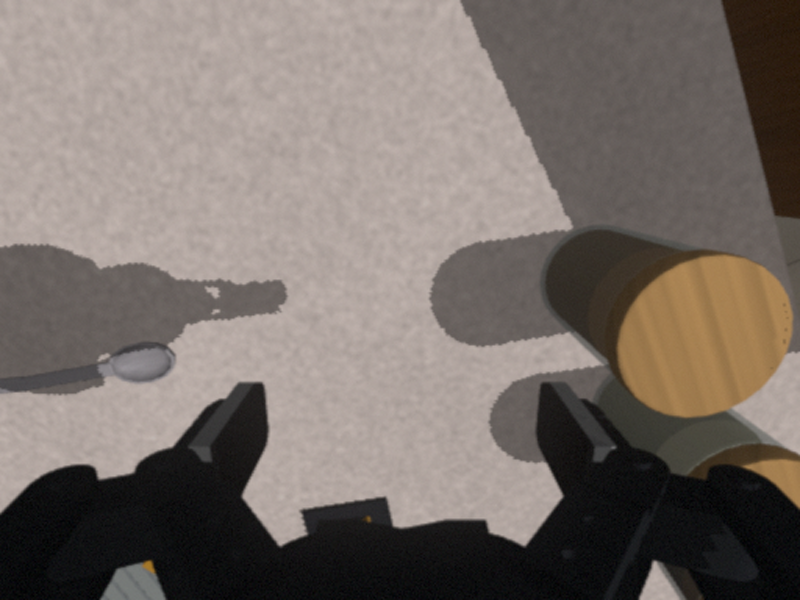

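Top view (800×600): robot base at bottom. Steel spoons: the small one at (311,302) on the mat, and a large one at (205,442) off the mat. Cups are at (369,308) blue and (536,321) green, and the saucers at (377,174) and (617,303). The mug (210,80) and lidded pot (530,108) are distractors. The loose rest is at (236,308), the stack at (131,274), steel tray (267,187), bamboo tray (511,210), bamboo spoon (445,312).

```bash
cat > h.py <<'E'
import numpy as np,cv2
from scipy.spatial.transform import Rotation as R
np.set_printoptions(precision=4,suppress=True)
def load(n):
    z=np.load(n+".npz"); return {k:z[k] for k in z.files}
def snap(n,tag):
    from plant import r
    p=r.camera_params(n); im,d=r.camera(n)
    np.savez(tag+".npz",im=im,d=d,**p); return load(tag)
def cloud(c):
    v,u=np.mgrid[0:384,0:512]
    d=c['d']; P=np.stack([(u-c['cx'])/c['fx']*d,(v-c['cy'])/c['fy']*d,d],-1)
    T=c['world_from_camera']; W=P@T[:3,:3].T+T[:3,3]; W[d==0]=np.nan; return W
def ray(c,u,v,z):
    T=c['world_from_camera']; k=T[:3,:3]@np.array([(u-c['cx'])/c['fx'],(v-c['cy'])/c['fy'],1.])
    s=(z-T[2,3])/k[2]; return T[:3,3]+s*k
def proj(c,P):
    T=c['world_from_camera']; q=(np.atleast_2d(P)-T[:3,3])@T[:3,:3]
    return np.c_[q[:,0]/q[:,2]*c['fx']+c['cx'],q[:,1]/q[:,2]*c['fy']+c['cy']]
def crop(c,u0,v0,u1,v1,name):
    im=c['im'][v0:v1,u0:u1,::-1]; s=min(800/(u1-u0),600/(v1-v0))
    cv2.imwrite('pics/'+name+'.png',cv2.resize(im,None,fx=s,fy=s,interpolation=cv2.INTER_CUBIC)); print(name,'scale',s)
E
python3 - <<'E'
from h import *
c=load('top0');W=cloud(c)
s=512/800
for n,(u,v) in dict(mat=(280,340),table=(500,450),teaspoon=(312,300),bigspoon=(205,442),restridge=(236,308),stack=(131,274),green=(536,321),blue=(369,308),sg=(617,303),sb=(377,174),st=(267,187),bt=(511,210),bsp=(447,300)).items():
    u=int(u*s);v=int(v*s); print(n,u,v,W[v,u], W[v-1:v+2,u-1:u+2,2].ravel())
crop(c,60,90,235,230,'topL'); crop(c,215,90,425,230,'topR')
t=W[280:300,330:400,2]; print(np.nanstd(t),np.nanmean(t))
c=load('scene0');W2=cloud(c)
# table z
for u,v in [(100,130),(170,310),(240,330),(380,330)]: print(W2[v,u])
E
```

```text
mat 179 217 [ 0.3971  0.1562 -0.0041] [-0.0023 -0.     -0.0003 -0.0004 -0.0041 -0.0021 -0.0007  0.0005 -0.    ]
table 320 288 [ 0.2313 -0.2001 -0.0032] [-0.0006 -0.0024  0.0035 -0.0034 -0.0032  0.0012  0.0013 -0.001  -0.0017]
teaspoon 199 192 [0.4602 0.1074 0.0092] [ 0.0091  0.0074 -0.0033  0.0098  0.0092 -0.001   0.0092  0.0086  0.0005]
bigspoon 131 282 [0.2348 0.2629 0.0135] [ 0.0136 -0.002  -0.0014  0.0166  0.0135  0.0126  0.0133  0.0097  0.0139]
restridge 151 197 [0.4432 0.2245 0.0179] [   nan 0.0213 0.017  0.0199 0.0179 0.0182 0.0186 0.0183 0.018 ]
stack 83 175 [0.4918 0.3924 0.0268] [0.0276 0.0284 0.0222 0.0299 0.0268 0.0243 0.0293 0.0271 0.0238]
green 343 205 [ 0.4388 -0.2553  0.0019] [0.0036 0.0077 0.0035 0.0009 0.0019 0.0024 0.0044 0.005  0.0014]
blue 236 197 [0.4511 0.0147 0.0024] [ 0.0042  0.0011  0.0061  0.0025  0.0024  0.0059 -0.0004  0.005   0.0007]
sg 394 193 [ 0.4733 -0.3851  0.0003] [ 0.0013  0.0014 -0.0012  0.0055  0.0003  0.0013  0.0054  0.0039  0.0025]
sb 241 111 [0.6742 0.0088 0.0008] [0.0026 0.0001 0.0045 0.0037 0.0008 0.0028 0.0052 0.0015 0.0039]
st 170 119 [0.6468 0.1897 0.0024] [-0.0033  0.001   0.0022  0.0039  0.0024 -0.0016  0.0027  0.0028  0.0006]
bt 327 134 [ 0.6202 -0.2132  0.0025] [0.0019 0.0027 0.0064 0.0059 0.0025 0.0042 0.0045 0.0039 0.0022]
bsp 286 192 [ 0.4665 -0.1102  0.01  ] [0.01   0.0107 0.0087 0.0069 0.01   0.0121 0.0067 0.0108 0.0038]
topL scale 4.285714285714286
topR scale 3.8095238095238093
0.002201170993889369 -0.002052201355680974
[ 0.3866 -0.7224  0.0155]
[0.8538 0.0435 0.0513]
[0.7937 0.1641 0.0015]
[0.649 0.401 0.002]
```

View pics/topL.png

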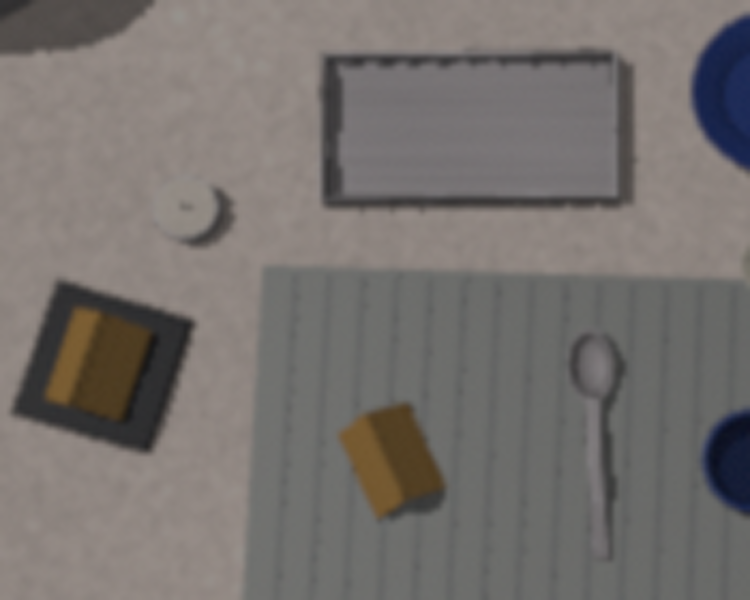

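View pics/topR.png

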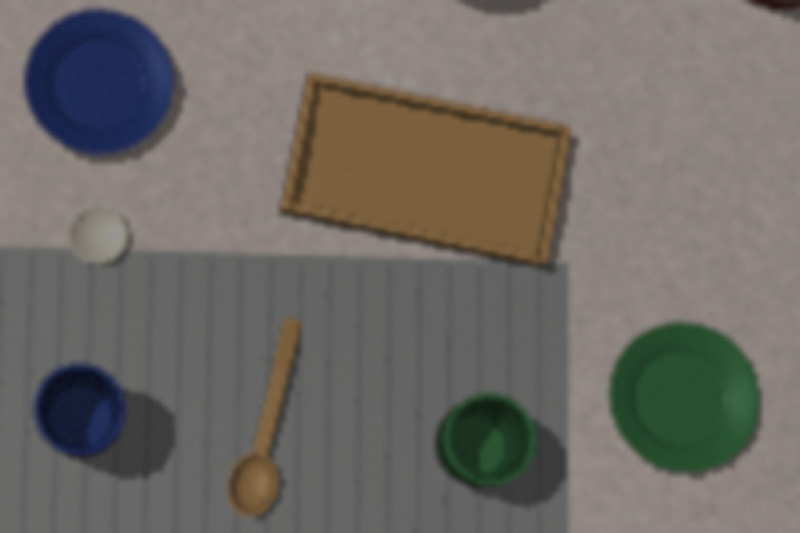

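```bash
python3 - <<'E'
from h import *
c=load('top0');W=cloud(c); s2=load('scene0'); W2=cloud(s2)
L=lambda x,y:(60+(x+.5)/4.2857-.5,90+(y+.5)/4.2857-.5)
Rr=lambda x,y:(215+(x+.5)/3.8095-.5,90+(y+.5)/3.8095-.5)
pt=lambda f,x,y,z: ray(c,*f(x,y),z)
def two(n,a,b):
    d=b-a; print(n,'mid',(a+b)/2,'len',np.hypot(*d[:2]),'yaw',np.degrees(np.arctan2(d[1],d[0])))
two('teaspoon tail->bowl',pt(L,603,558,.011),pt(L,597,335,.011))
two('bamboo tail->bowl',pt(Rr,293,320,.012),pt(Rr,252,515,.010))
# trays (outer corners tops)
def quad(n,f,pts,z):
    P=np.array([pt(f,x,y,z) for x,y in pts]); print(n,P.mean(0),[round(float(np.hypot(*(P[i]-P[(i+1)%4])[:2])),4) for i in range(4)], np.degrees(np.arctan2(*(P[1]-P[0])[[1,0]])))
quad('steel',L,[(325,55),(614,53),(620,203),(325,203)],.016)
quad('bamboo',Rr,[(310,74),(570,128),(550,266),(282,211)],.018)
quad('coaster',L,[(58,281),(193,320),(150,451),(13,412)],.006)
# circles
hsv=cv2.cvtColor(c['im'],cv2.COLOR_RGB2HSV)
for n,lo,hi,(u0,u1,v0,v1),z in [('saucer_blue',(105,120,40),(130,255,255),(215,268,88,135),.013),('saucer_green',(50,100,20),(85,255,255),(368,420,170,218),.013),('cup_blue',(105,120,20),(130,255,255),(220,252,180,214),.06),('cup_green',(50,100,10),(85,255,255),(325,360,188,222),.06)]:
    m=cv2.inRange(hsv,lo,hi); mm=np.zeros_like(m); mm[v0:v1,u0:u1]=m[v0:v1,u0:u1]
    cs,_=cv2.findContours(mm,cv2.RETR_EXTERNAL,cv2.CHAIN_APPROX_NONE); k=max(cs,key=cv2.contourArea)
    e=cv2.fitEllipse(k); p=ray(c,*e[0],z); print(n,e,p, 'diam',np.array(e[1])*( c['world_from_camera'][2,3]-z)/.99/c['fx'], np.nanpercentile(W[v0:v1,u0:u1,2][mm[v0:v1,u0:u1]>0],[5,50,90,97]))
# scene cloud heights for rim
h2=cv2.cvtColor(s2['im'],cv2.COLOR_RGB2HSV)
for n,lo,hi,(u0,u1,v0,v1) in [('cup_blue',(105,100,20),(130,255,255),(248,280,184,216)),('cup_green',(50,80,10),(85,255,255),(180,205,156,186)),('s_blue',(105,100,20),(130,255,255),(190,236,240,276)),('s_green',(50,80,10),(85,255,255),(133,170,156,182))]:
    m=cv2.inRange(h2,lo,hi)[v0:v1,u0:u1]>0; P=W2[v0:v1,u0:u1][m]; print(n,np.nanpercentile(P[:,2],[3,50,90,97]), np.nanmin(P,0),np.nanmax(P,0))
E
```

```text
teaspoon tail->bowl mid [0.4559 0.1055 0.011 ] len 0.1307492957434296 yaw 3.8343753756342074
bamboo tail->bowl mid [ 0.4486 -0.1109  0.011 ] len 0.13138995666024042 yaw 169.3245097184415
steel [0.6416 0.1885 0.016 ] [0.1708, 0.091, 0.1728, 0.0895] -87.71747051863895
bamboo [ 0.616  -0.2104  0.018 ] [0.1768, 0.0948, 0.1805, 0.0953] -100.22146916657469
coaster [0.4951 0.3977 0.006 ] [0.0831, 0.0805, 0.0835, 0.081] -104.50366932429657
saucer_blue ((240.59375, 111.0949935913086), (35.5412483215332, 36.839107513427734), 102.02967071533203) [0.6702 0.0097 0.013 ] diam [0.0889 0.0922] [-0.      0.0055  0.0108  0.0127]
saucer_green ((394.3294372558594, 193.94854736328125), (35.840877532958984, 37.75090026855469), 127.92224884033203) [ 0.4693 -0.3817  0.013 ] diam [0.0897 0.0945] [0.     0.0055 0.0107 0.0125]
cup_blue ((235.7809295654297, 197.22384643554688), (21.713815689086914, 22.530967712402344), 149.85772705078125) [0.4443 0.0142 0.06  ] diam [0.0521 0.0541] [0.0009 0.0068 0.0561 0.0592]
cup_green ((342.4233703613281, 205.30943298339844), (21.86203384399414, 23.972192764282227), 82.81352996826172) [ 0.4324 -0.2413  0.06  ] diam [0.0525 0.0575] [0.0013 0.012  0.0566 0.0598]
cup_blue [0.015  0.0416 0.0588 0.0604] [ 0.4195 -0.012   0.0094] [0.4778 0.046  0.0623]
cup_green [0.0172 0.0428 0.0571 0.0597] [ 0.4095 -0.2711  0.0129] [ 0.4664 -0.2127  0.0613]
s_blue [0.0033 0.0081 0.0128 0.0139] [ 0.6274 -0.0376  0.002 ] [0.7237 0.0589 0.0156]
s_green [0.0029 0.0072 0.0119 0.0129] [ 0.4276 -0.4296  0.0012] [ 0.521  -0.334   0.0147]
```

Call:
servo_tool(
  targets=[
    [[0, 0, 6.2, 0, 0, 8, -1], [0, 0, 6.2, 0, 0, 8, -1], [0, 0, 6.2, 0, 0, 8, -1], [0, 0, 6.2, 0, 0, 8, -1], [0, 0, 6.2, 0, 0, 8, -1], [0, 0, 6.2, 0, 0, 7, -1]],
  ],
  squeeze=30,
)

```text
time: 0.65
eef_pos: [0.2698, 0.5633, 0.2001]
tcp_rot: [-3.14, 0.001, 2.04]
contact_force: [-0.3, 0.2, 0.7]
width: 0.0854
```

Call:
servo_tool(
  targets=[
    [[0, 0, 0, -40, 3, 0, -1], [0, 0, 0, -40, 3, 0, -1], [0, 0, 0, -41, 3, 0, -1], [0, 0, 0, -41, 4, 0, -1], [0, 0, 0, -41, 4, 0, -1], [0, 0, 0, -41, 4, 0, -1], [0, 0, 0, -41, 3, 0, -1], [0, 0, 0, -41, 3, 0, -1]],
  ],
)

```text
time: 1.32
eef_pos: [0.4435, 0.2842, 0.2011]
tcp_rot: [-3.142, -0.0, 2.046]
contact_force: [1.3, 1.4, 0.0]
width: 0.0857
```

Call:
servo_tool(
  targets=[
    [[0, 0, 0, -10, 0, 0, -1], [0, 0, 0, 0, 0, 0, -1], [0, 0, 0, 0, 0, 0, -1]],
  ],
)

```text
time: 1.57
eef_pos: [0.4475, 0.277, 0.2011]
tcp_rot: [-3.141, -0.001, 2.044]
contact_force: [-0.1, -0.1, 0.1]
width: 0.0857
```

```bash
python3 - <<'E'
from h import *
from plant import r
c=snap('wrist','w1'); s=r.read_state(); print(s['time'],s['eef_pos'],np.degrees(s['tcp_rot']))
cv2.imwrite('pics/w1.png',cv2.resize(c['im'][:,:,::-1],(800,600),interpolation=cv2.INTER_CUBIC))
E
```

```text
1.6167 [0.4472 0.2777 0.2011] [-179.9765   -0.0407  117.2101]
```

View pics/w1.png

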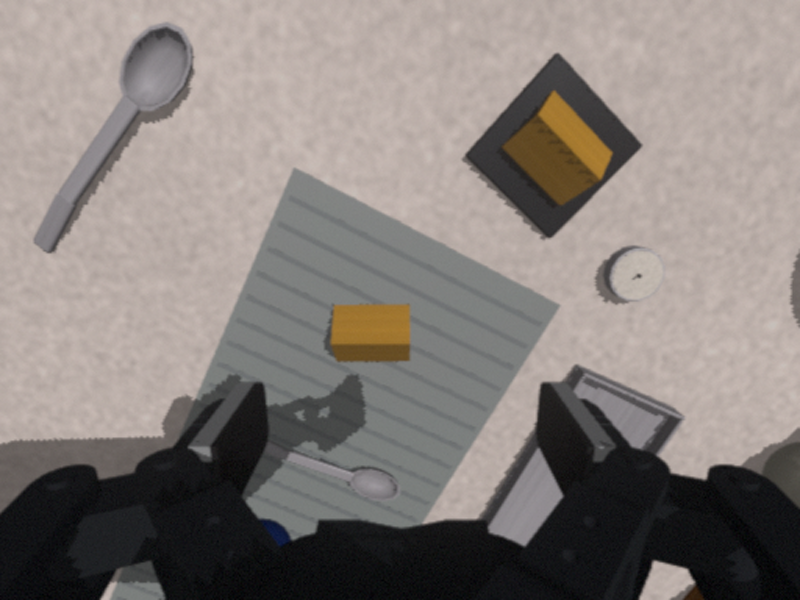

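Wrist view (800×600): the loose rest's ridge runs about (331,345)–(409,345), parallel to the jaw axis. The stack is at (556,150), the large spoon at (110,140) (not wanted) and the small teaspoon at (340,473). I'll crop the rest and stack closer.

```bash
python3 - <<'E'
from h import *
c=load('w1'); crop(c,195,180,275,240,'rest1'); crop(c,285,25,425,160,'stack1')
E
```

```text
rest1 scale 10.0
stack1 scale 4.444444444444445
```

View pics/rest1.png

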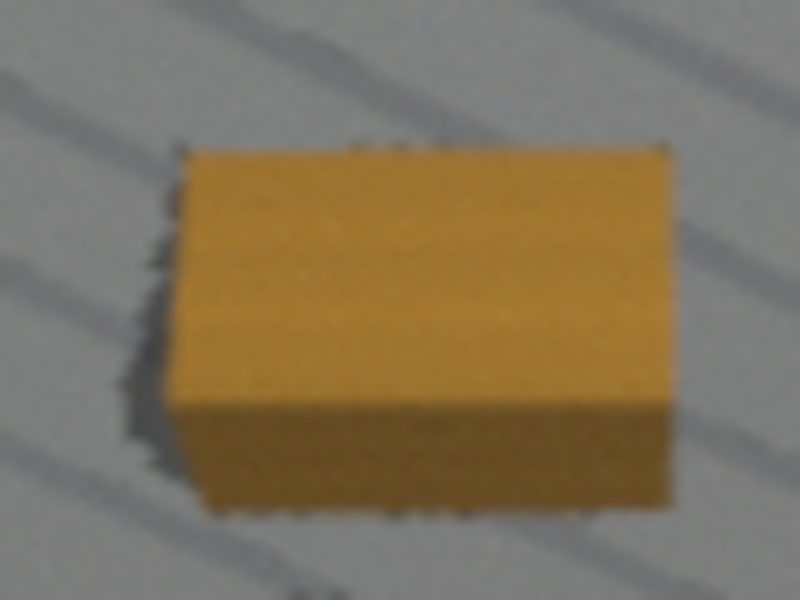

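View pics/stack1.png

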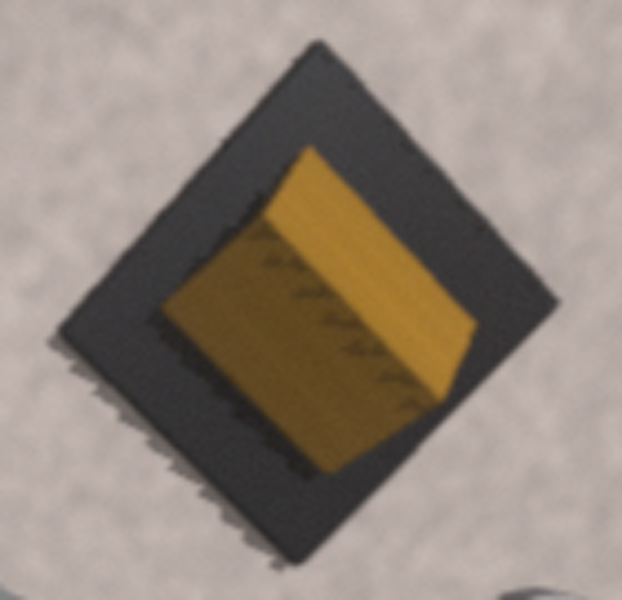

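```bash
python3 - <<'E'
from h import *
c=load('w1'); W=cloud(c)
f=lambda x,y,u0,v0,s:(u0+(x+.5)/s-.5,v0+(y+.5)/s-.5)
def two(n,a,b):
    d=b-a; print(n,'mid',(a+b)/2,'len',np.hypot(*d[:2]),'yaw',np.degrees(np.arctan2(d[1],d[0])))
for z in (.0247,.027): two('rest',ray(c,*f(167,402,195,180,10),z),ray(c,*f(671,402,195,180,10),z))
for z in (.0349,.037): two('stack',ray(c,*f(265,215,285,25,4.444),z),ray(c,*f(438,402,285,25,4.444),z))
P=[ray(c,*f(x,y,285,25,4.444),.006) for x,y in [(318,42),(558,302),(298,563),(60,330)]]
print('coaster',np.mean(P,0),[np.hypot(*(P[i]-P[i-1])[:2]) for i in range(4)])
print(np.nanmedian(W[219:222,214:260,2]), np.nanmax(W[50:110,350:380,2]), 'mat',np.nanmedian(W[150:170,200:250,2]),'table',np.nanmedian(W[20:60,150:250,2]),'coast',np.nanmedian(W[48:60,345:352,2]))
E=ray
# triangulate ridge centre w1 vs top
t=load('top0')
L=lambda x,y:(60+(x+.5)/4.2857-.5,90+(y+.5)/4.2857-.5)
print('top rest ridge ends',ray(t,*L(372,414),.0247),ray(t,*L(404,500),.0247),'stack',ray(t,*L(101,310),.0349),ray(t,*L(76,412),.0349))
E
```

```text
rest mid [0.4471 0.2276 0.0247] len 0.05535445316447315 yaw 27.121662277422075
rest mid [0.4468 0.2284 0.027 ] len 0.05493229046494357 yaw 27.121662277422143
stack mid [0.4977 0.3993 0.0349] len 0.05512831170182677 yaw -15.686647996486396
stack mid [0.4971 0.3988 0.037 ] len 0.0547309954659484 yaw -15.686647996486464
coaster [0.4973 0.3992 0.006 ] [np.float64(0.0814095538933613), np.float64(0.0815354412039423), np.float64(0.08173077200155453), np.float64(0.08132438147194877)]
0.022801888318441516 0.035429591094832125 mat 0.00011395785032755623 table -0.00039606936962208183 coast 0.00568762725596636
top rest ridge ends [0.4689 0.2358 0.0247] [0.4199 0.2149 0.0247] stack [0.523  0.3913 0.0349] [0.4638 0.4014 0.0349]
```

Call:
servo_tool(
  targets=[
    [[0, 0, 0, -22, -11, 20, -1], [0, 0, 0, -22, -12, 30, -1], [0, 0, 0, 0, 0, 30, -1], [0, 0, 0, 0, 0, 30, -1], [0, 0, 0, 0, 0, 30, -1], [0, 0, 0, 0, 0, 0, -1], [0, 0, 0, 0, 0, 0, -1]],
  ],
)

```text
time: 2.2
eef_pos: [0.4452, 0.2283, 0.0598]
tcp_rot: [-3.137, -0.001, 2.048]
contact_force: [0.8, -0.1, 0.4]
width: 0.0855
```

```bash
python3 - <<'E'
from h import *
from plant import r
c=snap('wrist','w2'); s=r.read_state(); print(s['time'],s['eef_pos'],np.degrees(s['tcp_rot']))
cv2.imwrite('pics/w2.png',cv2.resize(c['im'][:,:,::-1],(800,600),interpolation=cv2.INTER_CUBIC))
W=cloud(c); np.save('/tmp/w2.npy',W)
E
```

```text
2.25 [0.4471 0.2287 0.062 ] [179.9983  -0.0087 117.3155]
```

View pics/w2.png

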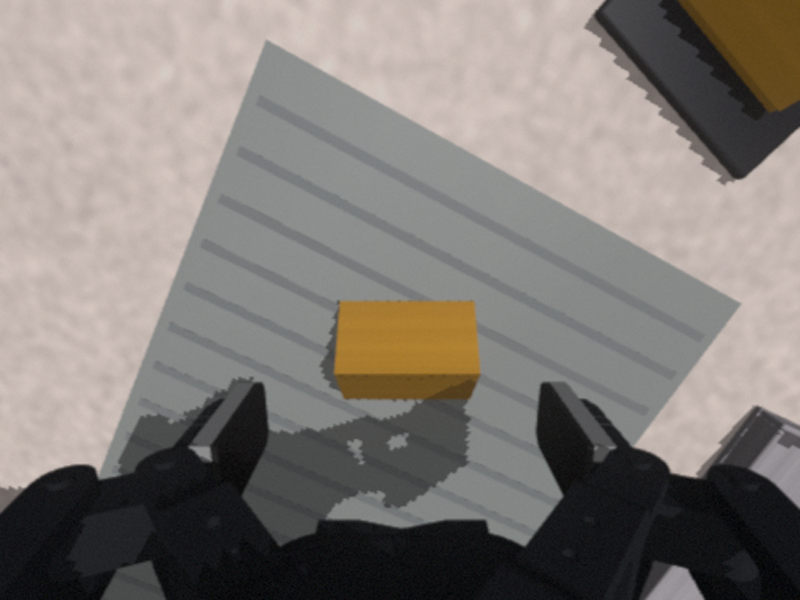

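```bash
python3 - <<'E'
from h import *
c=load('w2'); W=cloud(c); k=512/800
q=lambda x,y,z: ray(c,(x+.5)*k-.5,(y+.5)*k-.5,z)
a=q(334,375,.0247);b=q(480,375,.0247); d=b-a; print((a+b)/2,np.hypot(*d[:2]),np.degrees(np.arctan2(d[1],d[0])))
tcp=np.array([.4471,.2287,.062]); Rt=R.from_euler('xyz',[np.pi,0,np.radians(117.3)]).as_matrix()
# points of fingers in tool frame
T=(W-tcp)@Rt
m=(np.abs(T[...,1])>.03)&(np.abs(T[...,1])<.075)&(np.abs(T[...,0])<.03)&(T[...,2]<.03)&(T[...,2]>-.06)
for sgn in (1,-1):
    p=T[m&(T[...,1]*sgn>0)]; print(sgn,len(p),'x',np.percentile(p[:,0],[1,50,99]),'y',np.percentile(p[:,1],[1,99]),'z',np.percentile(p[:,2],[1,50,98,99.5]))
print('ridge in tool',((a+b)/2-tcp)@Rt)
E
```

```text
[0.4476 0.2267 0.0247] 0.05567683973542332 27.439847921039757
1 10620 x [-0.0097  0.0086  0.0179] y [0.0312 0.0705] z [-0.0596 -0.0462  0.      0.0043]
-1 10767 x [-0.0097  0.0089  0.018 ] y [-0.0739 -0.032 ] z [-0.0597 -0.0468 -0.0004  0.0041]
ridge in tool [-0.002  -0.0004  0.0373]
```

Call:
servo_tool(
  targets=[
    [[0, 0, 0, -2, 0, 16, -1], [0, 0, 0, 0, 0, 16, -1], [0, 0, 0, 0, 0, 0, -1], [0, 0, 0, 0, 0, 0, -1]],
  ],
)

```text
time: 2.58
eef_pos: [0.449, 0.2265, 0.031]
tcp_rot: [3.14, 0.0, 2.046]
contact_force: [-0.6, 0.1, 0.6]
width: 0.0851
```

Call:
servo_tool(
  targets=[
    [[0, 0, 0, 0, 0, 0, 1], [0, 0, 0, 0, 0, 0, 1], [0, 0, 0, 0, 0, 0, 1], [0, 0, 0, 0, 0, 0, 1], [0, 0, 0, 0, 0, 0, 1], [0, 0, 0, 0, 0, 0, 1]],
  ],
  squeeze=40,
)

```text
time: 3.08
eef_pos: [0.4496, 0.2263, 0.0315]
tcp_rot: [3.139, 0.0, 2.046]
contact_force: [-1.2, 1.0, 6.1]
width: 0.0535
```

```bash
python3 - <<'E'
from h import *
from plant import r
c=snap('wrist','w3'); s=r.read_state(); print(s['time'],s['eef_pos'],s['width'],s['contact_force'])
crop(c,150,190,370,340,'w3')
E
```

```text
3.1333 [0.4496 0.2263 0.0315] 0.0532124504549864 [-1.2416 -0.8487  5.4636]
w3 scale 3.6363636363636362
```

View pics/w3.png

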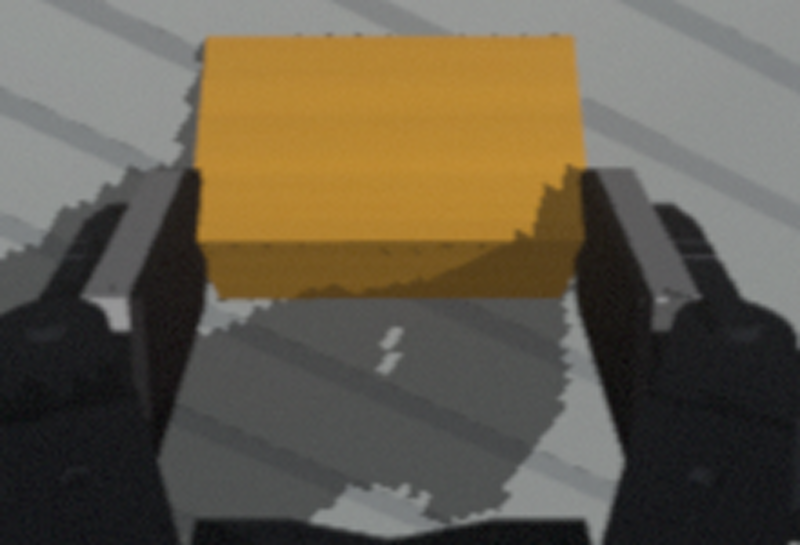

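Call:
servo_tool(
  targets=[
    [[0, 0, 0, 0, 0, -20, 1], [0, 0, 6, 0, 0, -30, 1], [0, 0, 6, 0, 0, -30, 1], [0, 0, 6, 0, 0, 0, 1], [0, 0, 6, 0, 0, 0, 1], [0, 0, 6, 0, 0, 0, 1], [0, 0, 6, 0, 0, 0, 1], [0, 0, 6.5, 0, 0, 0, 1]],
  ],
)

```text
time: 3.8
eef_pos: [0.4484, 0.2258, 0.1101]
tcp_rot: [3.141, -0.001, 1.298]
contact_force: [0.4, 0.4, 0.1]
width: 0.0533
```

Call:
servo_tool(
  targets=[
    [[0, 0, 0, 25, 0, 0, 1], [0, 0, 0, 35, 0, 0, 1], [0, 0, 0, 35, 0, 0, 1], [0, 0, 0, 35, 0, 0, 1], [0, 0, 0, 30, 0, 0, 1], [0, 0, 0, 20, 0, 0, 1], [0, 0, 0, 0, 0, 0, 1], [0, 0, 0, 0, 0, 0, 1]],
  ],
)

```text
time: 4.47
eef_pos: [0.4958, 0.4001, 0.1097]
tcp_rot: [3.141, -0.0, 1.305]
contact_force: [0.2, 0.3, -0.3]
width: 0.0534
```

```bash
python3 - <<'E'
from h import *
from plant import r
c=snap('wrist','w4'); s=r.read_state(); print(s['time'],s['eef_pos'],np.degrees(s['tcp_rot']),s['width'],s['contact_force'])
crop(c,130,150,390,345,'w4')
E
```

```text
4.5167 [0.4956 0.3992 0.1095] [-179.9997    0.0291   74.7331] 0.053278164102470105 [-0.0858 -0.1912 -1.3143]
w4 scale 3.076923076923077
```

View pics/w4.png

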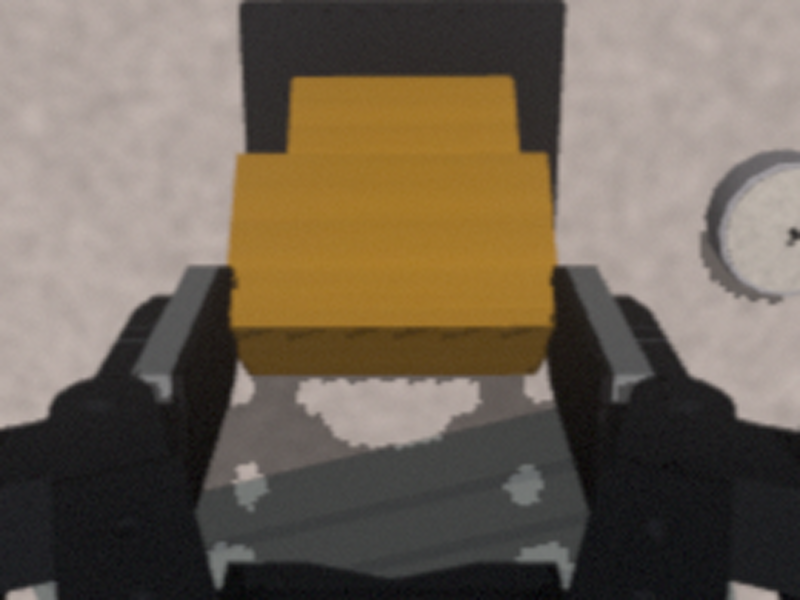

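```bash
python3 - <<'E'
from h import *
c=load('w4'); s=3.0769
q=lambda x,y,z: ray(c,130+(x+.5)/s-.5,150+(y+.5)/s-.5,z)
tcp=np.array([.4956,.3992,.1095]); Rt=R.from_euler('xyz',[np.pi,0,np.radians(74.73)]).as_matrix()
t=lambda p:(p-tcp)@Rt*1000
print('held ridge',t(q(232,326,.1027)),t(q(553,326,.1027)))
print('held foot edge up',t(q(237,154,.078)),t(q(547,154,.078)))
print('held foot edge down',t(q(257,374,.078)),t(q(531,374,.078)))
print('stack foot',t(q(290,77,.0102)),t(q(514,77,.0102)))
print('coaster far',t(q(241,3,.006)),t(q(565,3,.006)))
E
```

```text
held ridge [  2.423  -26.4271   6.8   ] [ 2.4828 25.7182  6.8   ]
held foot edge up [ 24.0639 -28.6754  31.5   ] [24.1235 27.7499 31.5   ]
held foot edge down [-21.0507 -26.8843  31.5   ] [-20.9877  26.832   31.5   ]
stack foot [ 23.7299 -26.4175  99.3   ] [23.788 30.548 99.3  ]
coaster far [ 41.9256 -38.7195 103.5   ] [ 42.0065  43.2917 103.5   ]
```

Call:
servo_tool(
  targets=[
    [[0, 0, 0, -1, 2.5, 10, 1], [0, 0, 0, 0, 0, 15, 1], [0, 0, 0, 0, 0, 15, 1], [0, 0, 0, 0, 0, 10, 1], [0, 0, 0, 0, 0, 5, 1], [0, 0, 0, 0, 0, 3, 1], [0, 0, 0, 0, 0, 0, 1]],
  ],
)

```text
time: 5.1
eef_pos: [0.4973, 0.3972, 0.0499]
tcp_rot: [-3.14, 0.001, 1.304]
contact_force: [-0.5, -0.7, -0.2]
width: 0.053
```

```bash
python3 - <<'E'
from h import *
from plant import r
c=snap('wrist','w5'); s=r.read_state(); print(s['time'],s['eef_pos'],np.degrees(s['tcp_rot']),s['width'],s['contact_force'])
crop(c,150,150,370,315,'w5')
E
```

```text
5.15 [0.4978 0.3976 0.0509] [-179.9784    0.0217   74.6976] 0.05324941907231934 [ 0.232  -0.3536 -0.3595]
w5 scale 3.6363636363636362
```

View pics/w5.png

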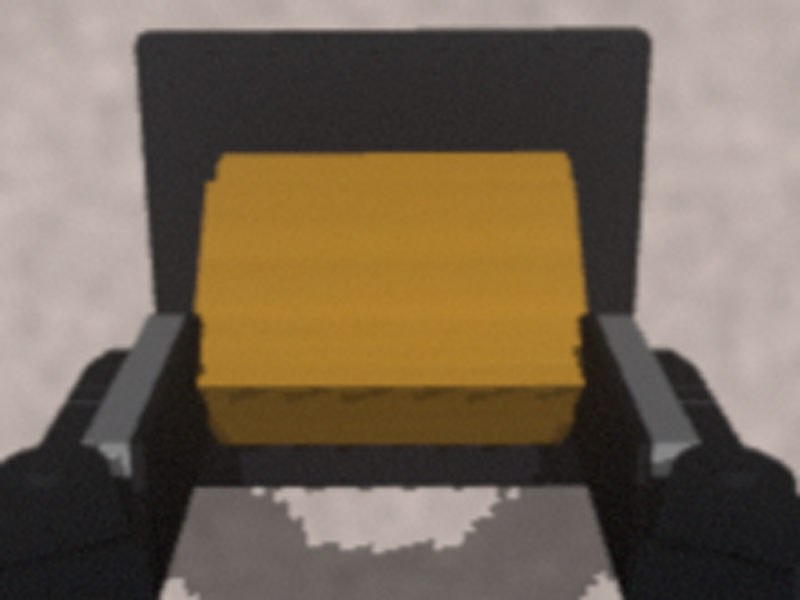

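Call:
servo_tool(
  targets=[
    [[0, 0, 0, 0, 0.5, 2, 1], [0, 0, 0, 0, 0, 1, 1], [0, 0, 0, 0, 0, 0, 1]],
  ],
)

```text
time: 5.4
eef_pos: [0.4986, 0.3978, 0.0488]
tcp_rot: [3.141, -0.001, 1.304]
contact_force: [0.1, 0.1, -0.0]
width: 0.0529
```

Call:
servo_tool(
  targets=[
    [[0, 0, 0, 0, 0, 0, 0.1], [0, 0, 0, 0, 0, 0, -0.4], [0, 0, 0, 0, 0, 0, -0.7], [0, 0, 0, 0, 0, 0, -0.7], [0, 0, 0, 0, 0, -15, -0.7], [0, 0, 0, 0, 0, -25, -0.7], [0, 0, 0, 0, 0, -25, -1], [0, 0, 0, 0, 0, 0, -1]],
  ],
)

```text
time: 6.07
eef_pos: [0.5017, 0.3998, 0.1212]
tcp_rot: [3.134, -0.008, 1.304]
contact_force: [1.2, 0.4, 2.0]
width: 0.0853
```

```bash
python3 - <<'E'
from h import *
from plant import r
c=snap('wrist','w6'); s=r.read_state(); print(s['time'],s['eef_pos'],np.degrees(s['tcp_rot']),s['width'],s['contact_force'])
crop(c,150,150,370,315,'w6')
c=snap('scene','s6');crop(c,360,240,440,300,'s6')
E
```

```text
6.1167 [0.5009 0.3992 0.1189] [179.661   -0.3659  74.7036] 0.08534423820372966 [ 1.0359 -0.1261  0.0223]
w6 scale 3.6363636363636362
s6 scale 10.0
```

View pics/w6.png

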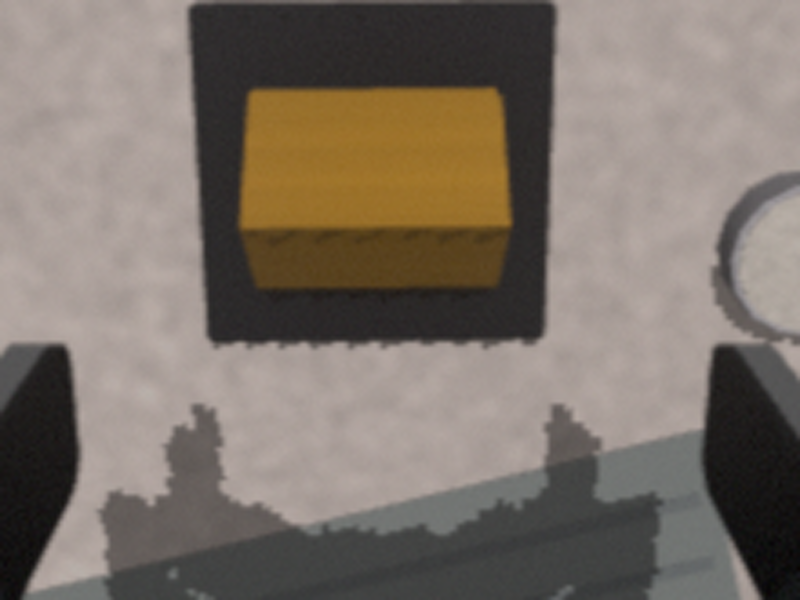

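View pics/s6.png

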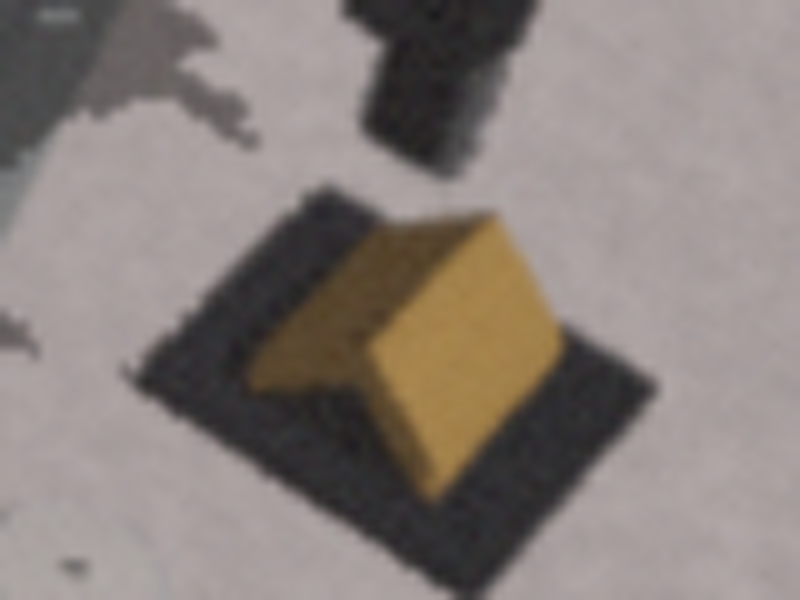

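Call:
servo_tool(
  targets=[
    [[0, 0, 7, 0, 0, -20, -1], [0, 0, 7.1, 0, 0, -20, -1], [0, 0, 7.1, 0, 0, 0, -1], [0, 0, 7.1, 0, 0, 0, -1], [0, 0, 7.1, 0, 0, 0, -1], [0, 0, 7.1, 0, 0, 0, -1], [0, 0, 7.1, 0, 0, 0, -1], [0, 0, 7.1, 0, 0, 0, -1]],
  ],
)

```text
time: 6.83
eef_pos: [0.4975, 0.397, 0.1518]
tcp_rot: [3.141, 0.003, 0.308]
contact_force: [-0.6, -0.2, -0.2]
width: 0.0854
```

Call:
servo_tool(
  targets=[
    [[0, 0, 7.1, 0, 0, 0, -1], [0, 0, 7, 0, 0, 0, -1], [0, 0, 0, -9, 40, 0, -1], [0, 0, 0, -9, 40, 0, -1], [0, 0, 0, -9, 40, 0, -1], [0, 0, 0, -9, 40, 0, -0.5], [0, 0, 0, -9, 40, 0, -0.3], [0, 0, 0, -9, 40, 0, -0.3]],
  ],
)

```text
time: 7.5
eef_pos: [0.4592, 0.1527, 0.152]
tcp_rot: [3.141, 0.002, 0.069]
contact_force: [0.6, -0.7, -0.4]
width: 0.0558
```

Call:
servo_tool(
  targets=[
    [[0, 0, 0, -6, 35, 0, -0.3], [0, 0, 0, -6, 15, 0, -0.3], [0, 0, 0, 0, 0, 0, -0.3], [0, 0, 0, 0, 0, 0, -0.3]],
  ],
)

```text
time: 7.83
eef_pos: [0.4516, 0.1033, 0.1525]
tcp_rot: [-3.141, 0.001, 0.066]
contact_force: [0.0, 0.1, -0.9]
width: 0.0552
```

```bash
python3 - <<'E'
from h import *
from plant import r
c=snap('wrist','w7'); s=r.read_state(); print(s['time'],s['eef_pos'],np.degrees(s['tcp_rot']),s['width'],s['contact_force'])
cv2.imwrite('pics/w7.png',cv2.resize(c['im'][:,:,::-1],(800,600),interpolation=cv2.INTER_CUBIC))
E
```

```text
7.8833 [0.4519 0.104  0.1527] [-179.9695    0.0534    3.869 ] 0.055519768712801155 [-0.6509  0.0448 -0.6998]
```

View pics/w7.png

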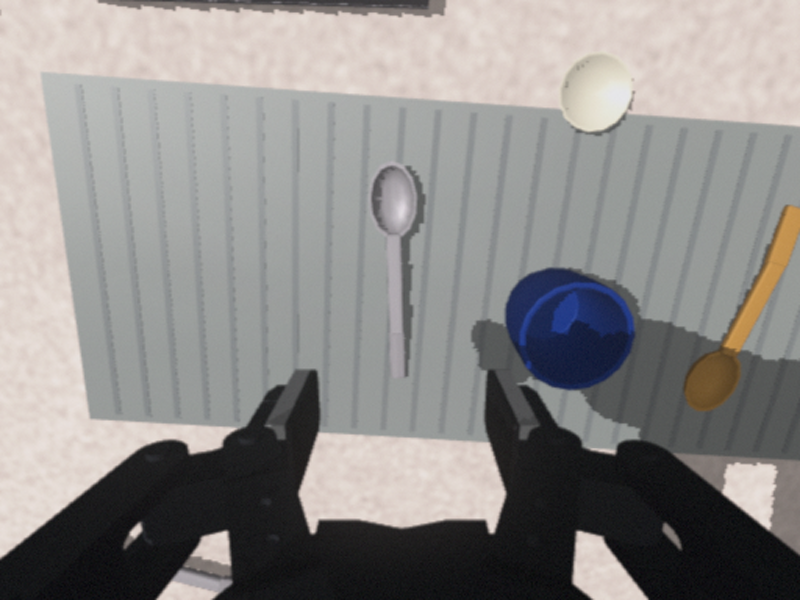

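```bash
python3 - <<'E'
from h import *
c=load('w7'); k=.64
q=lambda x,y,z: ray(c,(x+.5)*k-.5,(y+.5)*k-.5,z)
a=q(399.5,377,.010);b=q(394,163,.009); d=b-a; print((a+b)/2,np.hypot(*d[:2]),np.degrees(np.arctan2(d[1],d[0])))
h1=q(394,240,.011);h2=q(398,335,.011);d=h1-h2;print(h1,h2,np.degrees(np.arctan2(d[1],d[0])))
W=cloud(c); print('handle z',[float(np.nanmedian(W[int(y*.64),int(x*.64)-1:int(x*.64)+2,2])) for x,y in [(394,260),(395,280),(396,310),(397,325)]], 'mat',np.nanmedian(W[180:200,150:200,2]))
# cup circle
hsv=cv2.cvtColor(c['im'],cv2.COLOR_RGB2HSV)
m=cv2.inRange(hsv,(105,100,20),(130,255,255)); P=W[m>0]; P=P[(P[:,2]>.053)&(P[:,2]<.07)]; 
from scipy.optimize import least_squares
f=least_squares(lambda p:np.hypot(P[:,0]-p[0],P[:,1]-p[1])-p[2],[.445,.015,.028],loss='soft_l1',f_scale=.001); print('blue rim',f.x,len(P),np.median(P[:,2]))
tcp=np.array([.4519,.104,.1527]); Rt=R.from_euler('xyz',[np.pi,0,np.radians(3.87)]).as_matrix(); print('tool',((a+b)/2-tcp)@Rt)
a=q(712,411,.009);b=q(793,206,.012);print('bamboo',(a+b)/2,np.hypot(*(b-a)[:2]))
E
```

```text
[0.4617 0.1073 0.0095] 0.13053886582766647 5.055203946824959
[0.484  0.1104 0.011 ] [0.4254 0.1043 0.011 ] 5.916206626082278
handle z [0.009783811498223771, 0.011412297547035377, 0.010253207014518484, 0.010448396705801999] mat 0.00030123811628338104
blue rim [0.4485 0.0151 0.0272] 1292 0.0587832056767716
tool [ 0.01   -0.0026  0.1432]
bamboo [ 0.452  -0.1094  0.0105] 0.13309908803919754
```

Call:
servo_tool(
  targets=[
    [[0, 0, -1.6, 9, -3, 20, 0], [0, 0, 0, 0, 0, 30, 0.3], [0, 0, 0, 0, 0, 30, 0.3], [0, 0, 0, 0, 0, 25, 0.3], [0, 0, 0, 0, 0, 15, 0.3], [0, 0, 0, 0, 0, 10, 0.3], [0, 0, 0, 0, 0, 0, 0.3], [0, 0, 0, 0, 0, 0, 0.3]],
  ],
)

```text
time: 8.55
eef_pos: [0.4611, 0.1081, 0.0232]
tcp_rot: [-3.141, 0.001, 0.097]
contact_force: [-0.5, -1.2, -0.5]
width: 0.03
```

Call:
servo_tool(
  targets=[
    [[0, 0, 0, 0, 0, 1, 1], [0, 0, 0, 0, 0, 0, 1], [0, 0, 0, 0, 0, 0, 1], [0, 0, 0, 0, 0, 0, 1], [0, 0, 0, 0, 0, 0, 1]],
  ],
)

```text
time: 8.97
eef_pos: [0.4623, 0.1076, 0.0238]
tcp_rot: [-3.141, -0.003, 0.096]
contact_force: [0.4, 3.1, 5.8]
width: 0.0071
```

Call:
servo_tool(
  targets=[
    [[0, 0, 0, 0, 0, -20, 1], [0, 0, 0, 0, 0, -30, 1], [0, 0, 0, 0, 0, -30, 1], [0, 0, -7, 0, 0, -20, 1], [0, 0, -7, 0, 0, 0, 1], [0, 0, -7, 0, 0, 0, 1], [0, 0, -7, 0, 0, 0, 1], [0, 0, -7, 0, 0, 0, 1]],
  ],
)

```text
time: 9.63
eef_pos: [0.4607, 0.1071, 0.1223]
tcp_rot: [3.141, 0.0, 0.713]
contact_force: [-0.5, -0.5, -0.6]
width: 0.0071
```

```bash
python3 - <<'E'
from h import *
from plant import r
c=snap('wrist','w8'); s=r.read_state(); print(s['time'],s['eef_pos'],np.degrees(s['tcp_rot']),s['width'],s['contact_force'])
cv2.imwrite('pics/w8.png',cv2.resize(c['im'][:,:,::-1],(800,600),interpolation=cv2.INTER_CUBIC))
E
```

```text
9.6833 [0.4606 0.1071 0.1221] [179.9991   0.0373  41.0461] 0.006857596998855312 [-0.0982  0.9037 -1.321 ]
```

View pics/w8.png

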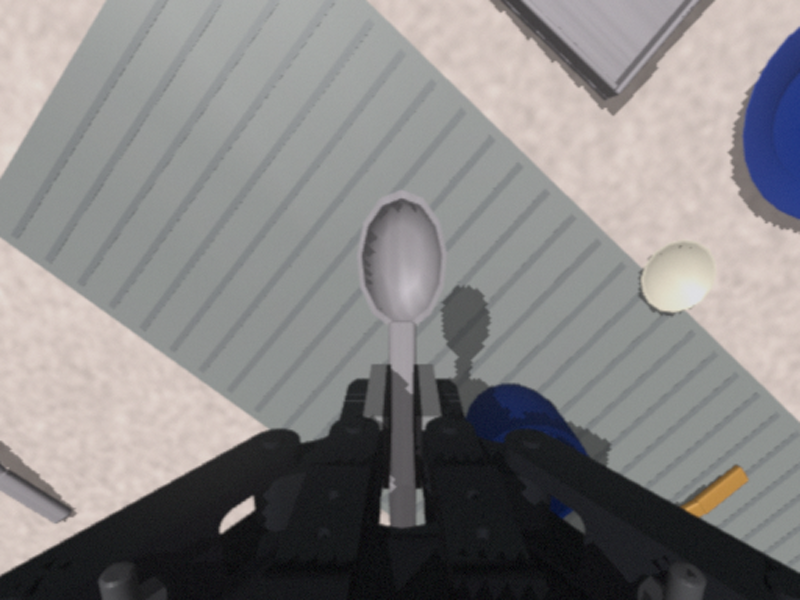

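Call:
servo_tool(
  targets=[
    [[0, 0, -7.1, 0, 0, 0, 1], [0, 0, -7.1, 0, 0, 0, 1], [0, 0, -7.1, 0, 0, 0, 1], [0, 0, -7.1, 0, 0, 0, 1], [0, 0, -7.1, 0, 0, 0, 1], [0, 0, -7.1, 0, 0, 0, 1], [0, 0, -7.1, 0, 0, 0, 1], [0, 0, -1.6, 0, 0, 0, 1]],
  ],
)

```text
time: 10.35
eef_pos: [0.4606, 0.1071, 0.122]
tcp_rot: [-3.141, 0.0, 1.604]
contact_force: [0.7, -0.8, -0.8]
width: 0.0071
```

Call:
servo_tool(
  targets=[
    [[0, 0, 0, 10, 25, 0, 1], [0, 0, 0, 13, 33, 0, 1], [0, 0, 0, 14, 36, 0, 1], [0, 0, 0, 14, 36, 0, 1], [0, 0, 0, 13, 33, 0, 1], [0, 0, 0, 10, 25, 0, 1], [0, 0, 0, 0, 0, 0, 1], [0, 0, 0, 0, 0, 0, 1]],
  ],
)

```text
time: 11.02
eef_pos: [0.647, 0.1874, 0.1214]
tcp_rot: [-3.14, 0.001, 1.601]
contact_force: [0.3, -0.4, -0.0]
width: 0.0072
```

```bash
python3 - <<'E'
from h import *
from plant import r
c=snap('wrist','w9'); s=r.read_state(); print(s['time'],s['eef_pos'],np.degrees(s['tcp_rot']),s['width'],s['contact_force'])
cv2.imwrite('pics/w9.png',cv2.resize(c['im'][:,:,::-1],(800,600),interpolation=cv2.INTER_CUBIC))
E
```

```text
11.0667 [0.646  0.187  0.1213] [-179.8821    0.0346   91.7184] 0.007195539929263498 [-0.2781  0.0399  0.1975]
```

View pics/w9.png

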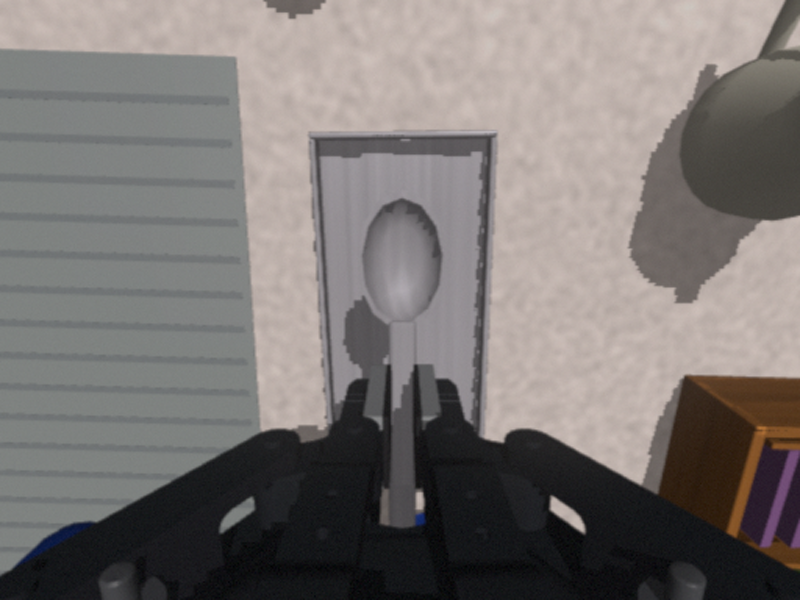

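```bash
python3 - <<'E'
from h import *
c=load('w9'); k=.64
q=lambda x,y,z: ray(c,(x+.5)*k-.5,(y+.5)*k-.5,z)
print(q(310,133,.016),q(497,132,.016)); t=cloud(c); print('floor z',np.nanmedian(t[100:130,215:290,2]))
a=load('w1')
E
```

```text
[0.6003 0.2753 0.016 ] [0.6885 0.2783 0.016 ]
floor z 0.002628601761830829
```

Call:
servo_tool(
  targets=[
    [[0, 0, 0, 0, 0, 25, 1], [0, 0, 0, 0, 0, 30, 1], [0, 0, 0, 0, 0, 20, 1], [0, 0, 0, 0, 0, 12, 1], [0, 0, 0, 0, 0, 6, 1], [0, 0, 0, 0, 0, 0, 1], [0, 0, 0, 0, 0, 0, 1]],
  ],
)

```text
time: 11.65
eef_pos: [0.6471, 0.1872, 0.0306]
tcp_rot: [3.14, -0.0, 1.602]
contact_force: [1.2, 0.3, -0.7]
width: 0.0071
```

Call:
servo_tool(
  targets=[
    [[0, 0, 0, 0, 0, 2, 1], [0, 0, 0, 0, 0, 1, 1], [0, 0, 0, 0, 0, 0, 1]],
  ],
)

```text
time: 11.9
eef_pos: [0.6471, 0.1873, 0.0272]
tcp_rot: [3.14, -0.0, 1.602]
contact_force: [0.1, -0.7, -0.3]
width: 0.0072
```

Call:
servo_tool(
  targets=[
    [[0, 0, 0, 0, 0, 0, 0.6], [0, 0, 0, 0, 0, 0, 0.3], [0, 0, 0, 0, 0, 0, 0.3], [0, 0, 0, 0, 0, 0, 0.3], [0, 0, 0, 0, 0, -20, 0.3], [0, 0, 0, 0, 0, -35, 0.3], [0, 0, 0, 0, 0, -35, 0.3], [0, 0, 0, 0, 0, -20, 0.3]],
  ],
)

```text
time: 12.57
eef_pos: [0.6483, 0.1875, 0.1408]
tcp_rot: [3.136, -0.001, 1.602]
contact_force: [0.7, 0.4, 0.4]
width: 0.0299
```

```bash
python3 - <<'E'
from h import *
from plant import r
c=snap('wrist','w10'); s=r.read_state(); print(s['time'],s['eef_pos'],np.degrees(s['tcp_rot']),s['width'],s['contact_force'])
cv2.imwrite('pics/w10.png',cv2.resize(c['im'][:,:,::-1],(800,600),interpolation=cv2.INTER_CUBIC))
E
```

```text
12.6167 [0.6505 0.188  0.1453] [179.3232  -0.0955  91.8087] 0.029559166736347585 [2.8049 0.4255 2.9757]
```

View pics/w10.png

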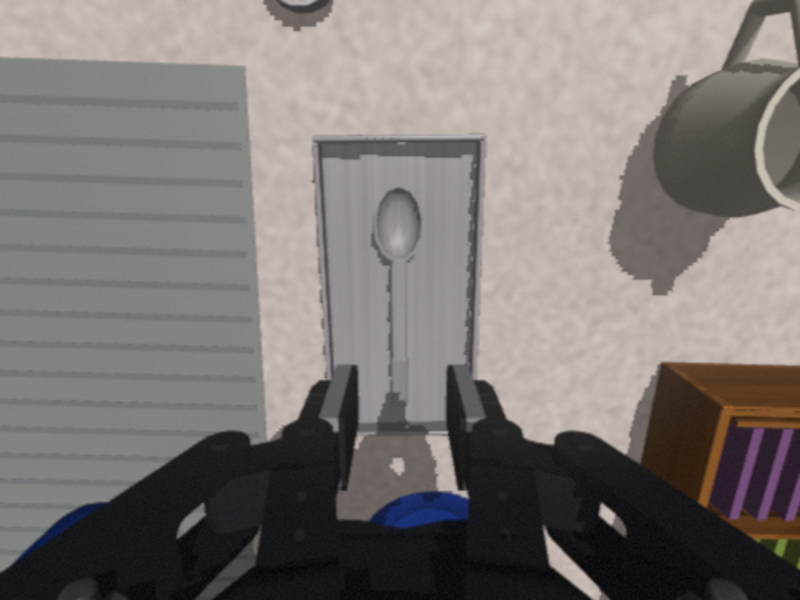

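Call:
servo_tool(
  targets=[
    [[0, 0, 0, -25, 0, 0, 0], [0, 0, 0, -35, 0, 0, -0.5], [0, 0, 0, -40, 0, 0, -1], [0, 0, 0, -40, 0, 0, -1], [0, 0, 0, -35, 0, 0, -1], [0, 0, 0, -25, 0, 0, -1], [0, 0, 0, 0, 0, 0, -1], [0, 0, 0, 0, 0, 0, -1]],
  ],
)

```text
time: 13.28
eef_pos: [0.6528, -0.0139, 0.1361]
tcp_rot: [-3.141, -0.0, 1.6]
contact_force: [0.2, -0.7, -0.2]
width: 0.0855
```

```bash
python3 - <<'E'
from h import *
from plant import r
c=snap('wrist','w11'); s=r.read_state(); print(s['time'],s['eef_pos'],np.degrees(s['tcp_rot']),s['width'],s['contact_force'])
cv2.imwrite('pics/w11.png',cv2.resize(c['im'][:,:,::-1],(800,600),interpolation=cv2.INTER_CUBIC))
E
```

```text
13.3333 [ 0.6527 -0.0128  0.136 ] [-179.9811   -0.0342   91.7451] 0.0853397156824789 [0.1469 1.1031 0.4016]
```

View pics/w11.png

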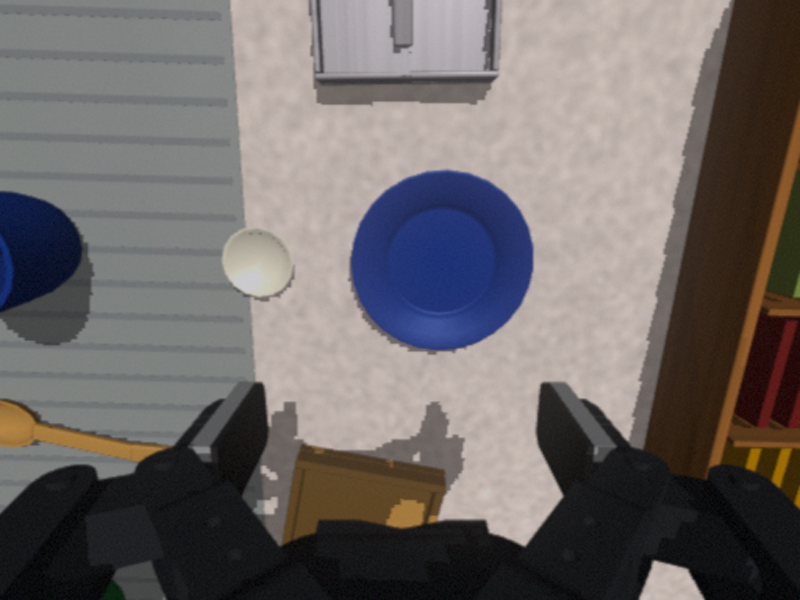

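```bash
python3 - <<'E'
from h import *
c=load('w11'); k=.64
q=lambda x,y,z: ray(c,(x+.5)*k-.5,(y+.5)*k-.5,z)
# extremes of saucer at rim
for a,b in [((351,262),(533,258)),((442,170),(440,351))]:
    A,B=q(*a,.013),q(*b,.013); print((A+B)/2,np.linalg.norm(A-B))
hsv=cv2.cvtColor(c['im'],cv2.COLOR_RGB2HSV); m=cv2.inRange(hsv,(105,120,40),(130,255,255)); mm=np.zeros_like(m); mm[95:235,215:350]=m[95:235,215:350]
cs,_=cv2.findContours(mm,cv2.RETR_EXTERNAL,cv2.CHAIN_APPROX_NONE); e=cv2.fitEllipse(max(cs,key=cv2.contourArea)); print(e,ray(c,*e[0],.013))
W=cloud(c); P=W[mm>0]; print('rim/well z',np.nanpercentile(P[:,2],[2,30,97]))
E
```

```text
[0.6735 0.012  0.013 ] 0.09984152636282655
[0.6732 0.0089 0.013 ] 0.10090144041108691
((282.6176452636719, 166.2107696533203), (111.76251220703125, 115.35237884521484), 56.350364685058594) [0.6735 0.012  0.013 ]
rim/well z [0.0034 0.005  0.0129]
```

Call:
servo_tool(
  targets=[
    [[0, 0, 0, 4, -25, 0, -1], [0, 0, 0, 6, -38, 0, -1], [0, 0, 0, 7, -40, 0, -1], [0, 0, 0, 7, -40, 0, -1], [0, 0, 0, 6, -35, 0, -1], [0, 0, 0, 4, -25, 0, -1], [0, 0, 0, 0, 0, 0, -1], [0, 0, 0, 0, 0, 0, -1]],
  ],
)

```text
time: 14.0
eef_pos: [0.448, 0.0163, 0.1362]
tcp_rot: [3.141, -0.0, 1.605]
contact_force: [0.5, -0.9, 0.2]
width: 0.0853
```

```bash
python3 - <<'E'
from h import *
from plant import r
W=cloud(load('w11')); P=W[(W[...,0]>.7)&(W[...,2]>.02)&(W[...,1]<.08)]; print('caddy x',np.percentile(P[:,0],[.5,2,10]),'z',np.percentile(P[:,2],[50,99]))
c=snap('wrist','w12'); s=r.read_state(); print(s['time'],s['eef_pos'],np.degrees(s['tcp_rot']),s['width'],s['contact_force'])
cv2.imwrite('pics/w12.png',cv2.resize(c['im'][:,:,::-1],(800,600),interpolation=cv2.INTER_CUBIC))
E
```

```text
caddy x [0.7004 0.7019 0.7102] z [0.0521 0.2044]
14.05 [0.4491 0.0159 0.1367] [179.9049   0.0039  91.9048] 0.08553202447212707 [0.3908 0.0369 0.4017]
```

View pics/w12.png

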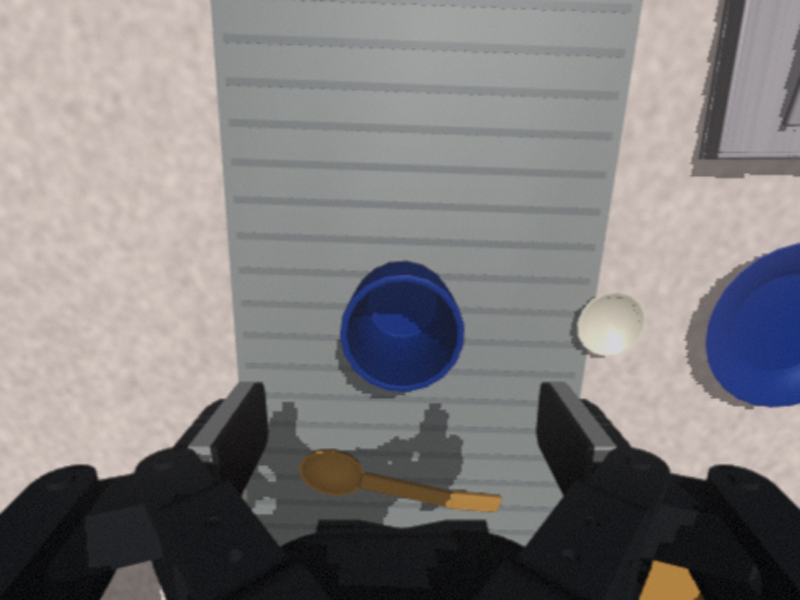

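```bash
python3 - <<'E'
from h import *
c=load('w12'); k=.64
q=lambda x,y,z: ray(c,(x+.5)*k-.5,(y+.5)*k-.5,z)
A,B=q(341,333,.06),q(464,333,.06);C,D=q(402.5,276,.06),q(402.5,391,.06)
print((A+B)/2,np.linalg.norm(A-B),(C+D)/2,np.linalg.norm(C-D))
tcp=np.array([.4491,.0159,.1367]); Rt=R.from_euler('xyz',[np.pi,0,np.radians(91.9)]).as_matrix()
print((((A+B)/2+(C+D)/2)/2-tcp)@Rt)
t=load('top0'); W=cloud(t); sel=W[50:66,190:305]; print('caddy front edge x:',[ (v,np.round(np.nanmedian(W[v,200:300,0]),4),np.round(np.nanmedian(W[v,200:300,2]),4)) for v in range(46,66,2)])
E
```

```text
[0.4479 0.0159 0.06  ] 0.05733768640690167 [0.4479 0.0146 0.06  ] 0.056935942349630994
[-0.0006 -0.0012  0.0767]
caddy front edge x: [(46, np.float64(0.8335), np.float64(0.0371)), (48, np.float64(0.8321), np.float64(0.0285)), (50, np.float64(0.8149), np.float64(0.0537)), (52, np.float64(0.8107), np.float64(0.0533)), (54, np.float64(0.8102), np.float64(0.042)), (56, np.float64(0.8101), np.float64(0.03)), (58, np.float64(0.8102), np.float64(0.0168)), (60, np.float64(0.81), np.float64(0.004)), (62, np.float64(0.8074), np.float64(-0.0019)), (64, np.float64(0.8025), np.float64(-0.0024))]
```

Call:
servo_tool(
  targets=[
    [[0, 0, 0, -1, -1, 20, -1], [0, 0, 0, 0, 0, 25, -1], [0, 0, 0, 0, 0, 25, -1], [0, 0, 0, 0, 0, 18, -1], [0, 0, 0, 0, 0, 10, -1], [0, 0, 0, 0, 0, 0, -1], [0, 0, 0, 0, 0, 0, -1]],
  ],
)

```text
time: 14.63
eef_pos: [0.4486, 0.014, 0.0385]
tcp_rot: [-3.141, -0.0, 1.603]
contact_force: [0.2, 0.2, 0.1]
width: 0.085
```

Call:
servo_tool(
  targets=[
    [[0, 0, 0, 0, 0, 0, 1], [0, 0, 0, 0, 0, 0, 1], [0, 0, 0, 0, 0, 0, 1], [0, 0, 0, 0, 0, 0, 1], [0, 0, 0, 0, 0, 0, 1], [0, 0, 0, 0, 0, 0, 1]],
  ],
  squeeze=35,
)

```text
time: 15.13
eef_pos: [0.4492, 0.0138, 0.0401]
tcp_rot: [3.139, 0.0, 1.602]
contact_force: [-1.7, 0.3, 5.4]
width: 0.0567
```

Call:
servo_tool(
  targets=[
    [[0, 0, 0, 0, 0, -10, 1], [0, 0, 0, 0, 0, -20, 1], [0, 0, 0, 0, 0, -25, 1], [0, 0, 0, 0, 0, -15, 1], [0, 0, 0, 0, 0, 0, 1], [0, 0, 0, 0, 0, 0, 1]],
  ],
)

```text
time: 15.63
eef_pos: [0.4486, 0.0138, 0.1095]
tcp_rot: [3.139, 0.001, 1.602]
contact_force: [-0.3, -0.2, -1.3]
width: 0.0572
```

```bash
python3 - <<'E'
from h import *
from plant import r
c=snap('wrist','w13'); s=r.read_state(); print(s['time'],s['eef_pos'],np.degrees(s['tcp_rot']),s['width'],s['contact_force'])
crop(c,150,180,370,345,'w13')
E
```

```text
15.6833 [0.4476 0.0139 0.1081] [179.9963   0.0014  91.798 ] 0.0568889947852069 [-0.1463 -0.5268 -1.302 ]
w13 scale 3.6363636363636362
```

View pics/w13.png

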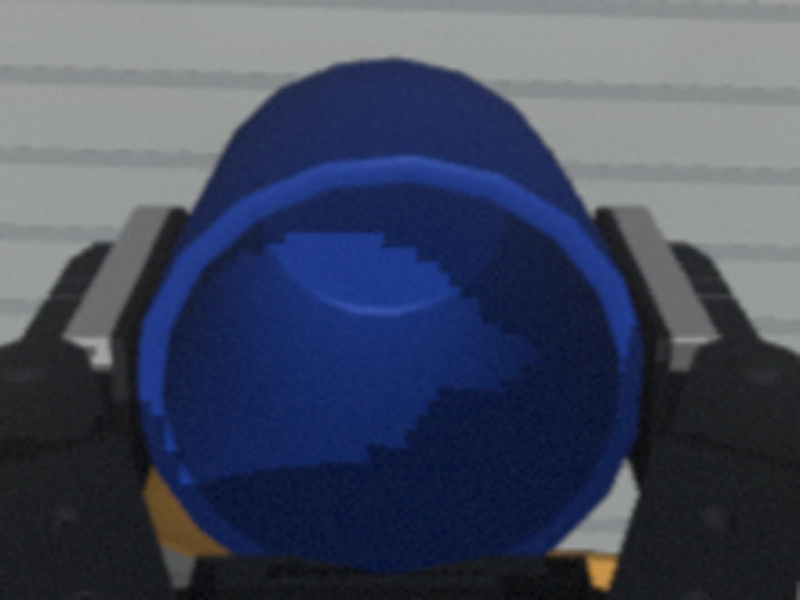

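Call:
servo_tool(
  targets=[
    [[0, 0, 0, -1, 15, 0, 1], [0, 0, 0, -2, 30, 0, 1], [0, 0, 0, -2, 40, 0, 1], [0, 0, 0, -2, 40, 0, 1], [0, 0, 0, -2, 40, 0, 1], [0, 0, 0, -1, 35, 0, 1], [0, 0, 0, -1, 20, 0, 1], [0, 0, 0, 0, 6, 0, 1]],
  ],
)

```text
time: 16.35
eef_pos: [0.6757, 0.0098, 0.1058]
tcp_rot: [-3.14, -0.0, 1.602]
contact_force: [-0.2, -1.3, -0.4]
width: 0.0568
```

Call:
servo_tool(
  targets=[
    [[0, 0, 0, 0, 0, 15, 1], [0, 0, 0, 0, 0, 15, 1], [0, 0, 0, 0, 0, 10, 1], [0, 0, 0, 0, 0, 0, 1], [0, 0, 0, 0, 0, 0, 1]],
  ],
)

```text
time: 16.77
eef_pos: [0.6716, 0.0102, 0.0659]
tcp_rot: [-3.137, -0.001, 1.602]
contact_force: [-1.2, -0.1, -0.3]
width: 0.057
```

```bash
python3 - <<'E'
from h import *
from plant import r
c=snap('wrist','w14'); s=r.read_state(); print(s['time'],s['eef_pos'],np.degrees(s['tcp_rot']),s['width'],s['contact_force'])
crop(c,130,160,390,350,'w14')
c=snap('scene','s14'); crop(c,150,180,290,285,'s14')
E
```

```text
16.8167 [0.6729 0.0101 0.0675] [-179.9028   -0.0135   91.7972] 0.05678967040595969 [-0.0252  0.0433 -1.1223]
w14 scale 3.076923076923077
s14 scale 5.714285714285714
```

View pics/w14.png

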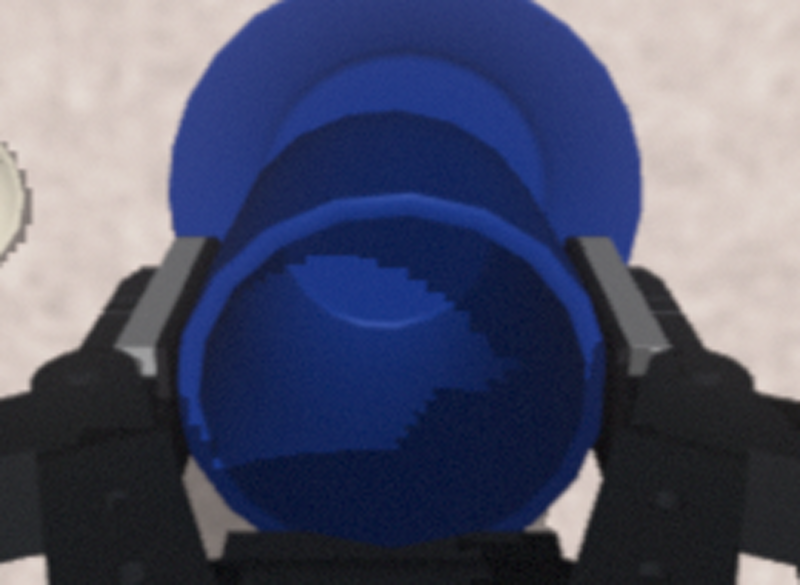

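View pics/s14.png

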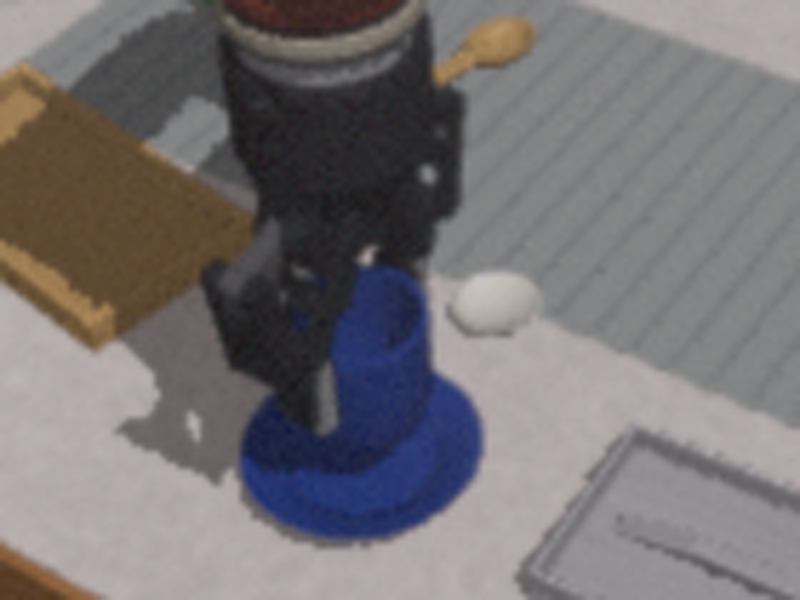

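Call:
servo_tool(
  targets=[
    [[0, 0, 0, 0, 1.5, 6, 1], [0, 0, 0, 0, 0, 6, 1], [0, 0, 0, 0, 0, 5, 1], [0, 0, 0, 0, 0, 2, 1], [0, 0, 0, 0, 0, 1, 1], [0, 0, 0, 0, 0, 0, 1], [0, 0, 0, 0, 0, 0, 1]],
  ],
)

```text
time: 17.45
eef_pos: [0.6757, 0.0101, 0.0483]
tcp_rot: [3.142, 0.0, 1.602]
contact_force: [-0.9, -0.4, -1.2]
width: 0.0572
```

Call:
servo_tool(
  targets=[
    [[0, 0, 0, 0, 0, 0.5, 1], [0, 0, 0, 0, 0, 0.5, 1], [0, 0, 0, 0, 0, 0.5, 1], [0, 0, 0, 0, 0, 0, 1], [0, 0, 0, 0, 0, 0, 1]],
  ],
)

```text
time: 17.87
eef_pos: [0.6757, 0.01, 0.0468]
tcp_rot: [3.142, 0.0, 1.602]
contact_force: [0.1, 0.6, -1.0]
width: 0.0572
```

Call:
servo_tool(
  targets=[
    [[0, 0, 0, 0, 0, 0.5, 1], [0, 0, 0, 0, 0, 0.5, 1], [0, 0, 0, 0, 0, 0.5, 1], [0, 0, 0, 0, 0, 0, 1], [0, 0, 0, 0, 0, 0, 1]],
  ],
)

```text
time: 18.28
eef_pos: [0.6757, 0.01, 0.0454]
tcp_rot: [3.142, 0.0, 1.602]
contact_force: [-0.4, -0.3, -0.2]
width: 0.057
```

Call:
servo_tool(
  targets=[
    [[0, 0, 0, 0, 0, 0.5, 1], [0, 0, 0, 0, 0, 0, 1], [0, 0, 0, 0, 0, 0, 0.2], [0, 0, 0, 0, 0, 0, -0.4], [0, 0, 0, 0, 0, 0, -0.9], [0, 0, 0, 0, 0, 0, -1], [0, 0, 0, 0, 0, 0, -1]],
  ],
)

```text
time: 18.87
eef_pos: [0.6757, 0.01, 0.0447]
tcp_rot: [3.141, 0.0, 1.602]
contact_force: [-0.3, -0.3, -0.8]
width: 0.0853
```

Call:
servo_tool(
  targets=[
    [[0, 0, 0, 0, 0, -10, -1], [0, 0, 0, 0, 0, -25, -1], [0, 0, 0, 0, 0, -30, -1], [0, 0, 0, 0, 0, -25, -1], [0, 0, 0, 0, 0, 0, -1], [0, 0, 0, 0, 0, 0, -1]],
  ],
)

```text
time: 19.37
eef_pos: [0.6775, 0.0099, 0.1386]
tcp_rot: [3.136, 0.001, 1.602]
contact_force: [-0.3, 0.8, -0.4]
width: 0.0852
```

```bash
python3 - <<'E'
from h import *
from plant import r
c=snap('wrist','w15'); s=r.read_state(); print(s['time'],s['eef_pos'],np.degrees(s['tcp_rot']),s['width'],s['contact_force'])
crop(c,130,120,390,315,'w15')
E
```

```text
19.4167 [0.6762 0.01   0.1362] [179.8848   0.016   91.8019] 0.0856182441522237 [ 0.5049  0.3036 -0.6001]
w15 scale 3.076923076923077
```

View pics/w15.png

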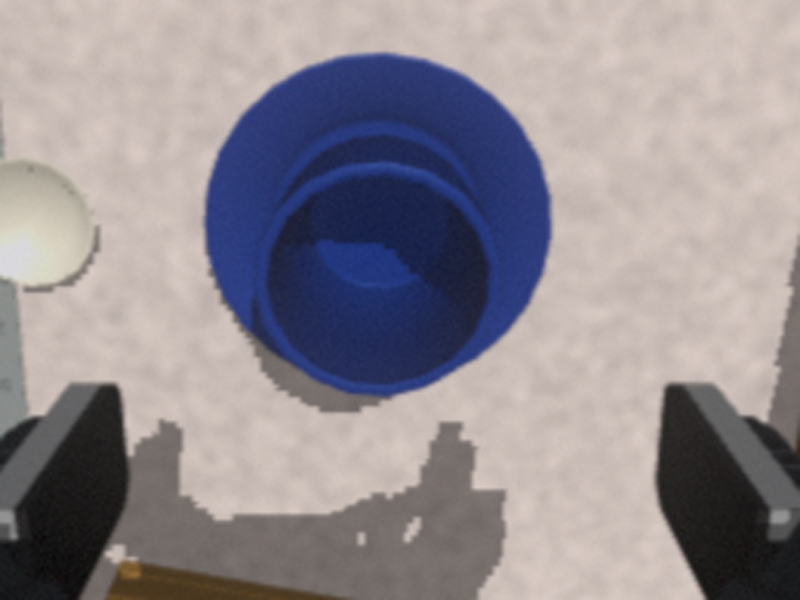

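```bash
python3 - <<'E'
from h import *
c=load('w15'); s=3.0769
q=lambda x,y,z: ray(c,130+(x+.5)/s-.5,120+(y+.5)/s-.5,z)
print('saucer top edge',q(378,53,.013), 'L/R',q(206,220,.013),q(551,220,.013))
print('cup rim far/near',q(378,161,.065),q(378,397,.065),q(259,280,.065),q(496,280,.065))
E
```

```text
saucer top edge [0.6724 0.0595 0.013 ] L/R [0.6242 0.0106 0.013 ] [0.7237 0.0136 0.013 ]
cup rim far/near [0.6734 0.0402 0.065 ] [ 0.675 -0.018  0.065] [0.6465 0.0112 0.065 ] [0.7017 0.0128 0.065 ]
```

Call:
servo_tool(
  targets=[
    [[0, 0, 0, -18, -18, 0, -1], [0, 0, 0, -27, -28, 0, -1], [0, 0, 0, -29, -29, 0, -1], [0, 0, 0, -29, -29, 0, -1], [0, 0, 0, -29, -29, 0, -1], [0, 0, 0, -29, -29, 0, -1], [0, 0, 0, -29, -29, 0, -1], [0, 0, 0, -27, -28, 0, -1]],
  ],
)

```text
time: 20.08
eef_pos: [0.461, -0.2142, 0.1331]
tcp_rot: [-3.139, -0.002, 1.602]
contact_force: [-0.0, -0.9, -0.0]
width: 0.0854
```

Call:
servo_tool(
  targets=[
    [[0, 0, 0, -18, -18, 0, -1], [0, 0, 0, -8, -10, 0, -1], [0, 0, 0, 0, 0, 0, -1], [0, 0, 0, 0, 0, 0, -1]],
  ],
)

```text
time: 20.42
eef_pos: [0.4355, -0.2403, 0.1335]
tcp_rot: [-3.14, -0.002, 1.6]
contact_force: [-0.5, 1.5, -0.7]
width: 0.0853
```

```bash
python3 - <<'E'
from h import *
from plant import r
c=snap('wrist','w16'); s=r.read_state(); print(s['time'],s['eef_pos'],np.degrees(s['tcp_rot']),s['width'],s['contact_force'])
cv2.imwrite('pics/w16.png',cv2.resize(c['im'][:,:,::-1],(800,600),interpolation=cv2.INTER_CUBIC))
E
```

```text
20.4667 [ 0.4361 -0.24    0.1338] [-179.9352   -0.0877   91.7804] 0.08563276565085733 [ 0.2159 -0.1698 -0.4288]
```

View pics/w16.png

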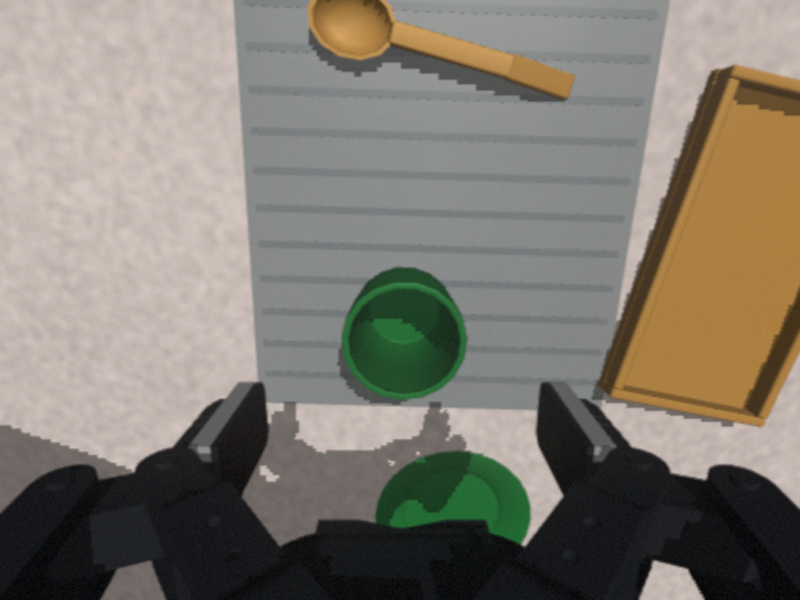

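```bash
python3 - <<'E'
from h import *
c=load('w16'); k=.64
q=lambda x,y,z: ray(c,(x+.5)*k-.5,(y+.5)*k-.5,z)
A,B=q(343,340,.06),q(466,340,.06);C,D=q(404,281,.06),q(404,399,.06)
print((A+B)/2,np.linalg.norm(A-B),(C+D)/2,np.linalg.norm(C-D))
tcp=np.array([.4361,-.24,.1338]); Rt=R.from_euler('xyz',[np.pi,0,np.radians(91.78)]).as_matrix()
print((((A+B)/2+(C+D)/2)/2-tcp)@Rt)
W=cloud(c);m=(cv2.inRange(cv2.cvtColor(c['im'],cv2.COLOR_RGB2HSV),(50,100,20),(85,255,255))>0); m[260:]=False; print('rim z',np.nanpercentile(W[m][:,2],[50,95,98]))
# bamboo spoon
a=q(308,10,.01);b=q(572,88,.012);print('bam',a,b,np.linalg.norm(a-b),(a+b)/2)
h1=q(400,35,.012);h2=q(510,65,.012);d=h1-h2;print(h1,h2,np.degrees(np.arctan2(d[1],d[0])))
P=[q(715,72,.018),q(607,395,.018),q(764,424,.018)];print('tray',P)
E
```

```text
[ 0.4363 -0.2431  0.06  ] 0.05684399621427278 [ 0.4361 -0.2442  0.06  ] 0.05811384687897596
[-0.0036 -0.0001  0.0738]
rim z [0.0321 0.0597 0.0601]
bam [ 0.3858 -0.0957  0.01  ] [ 0.5154 -0.1263  0.012 ] 0.13315370355704856 [ 0.4506 -0.111   0.011 ]
[ 0.43   -0.1056  0.012 ] [ 0.4839 -0.117   0.012 ] 168.0535296710457
tray [array([ 0.5805, -0.1184,  0.018 ]), array([ 0.5554, -0.289 ,  0.018 ]), array([ 0.6509, -0.305 ,  0.018 ])]
```

Shift −3.5 mm in tool x, down 96 mm, and grasp as with the blue cup.

Call:
servo_tool(
  targets=[
    [[0, 0, 0, -3.5, 0, 20, -1], [0, 0, 0, 0, 0, 25, -1], [0, 0, 0, 0, 0, 25, -1], [0, 0, 0, 0, 0, 16, -1], [0, 0, 0, 0, 0, 9, -1], [0, 0, 0, 0, 0, 0, -1], [0, 0, 0, 0, 0, 0, -1]],
  ],
)

```text
time: 21.05
eef_pos: [0.437, -0.2435, 0.0397]
tcp_rot: [-3.141, -0.001, 1.603]
contact_force: [0.3, -0.4, 1.0]
width: 0.0854
```

Call:
servo_tool(
  targets=[
    [[0, 0, 0, 0, 0, 0, 1], [0, 0, 0, 0, 0, 0, 1], [0, 0, 0, 0, 0, 0, 1], [0, 0, 0, 0, 0, 0, 1], [0, 0, 0, 0, 0, 0, 1], [0, 0, 0, 0, 0, 0, 1]],
  ],
)

```text
time: 21.55
eef_pos: [0.4375, -0.2448, 0.0415]
tcp_rot: [3.14, 0.002, 1.602]
contact_force: [-0.6, 0.4, 6.3]
width: 0.0565
```

Call:
servo_tool(
  targets=[
    [[0, 0, 0, 0, 0, -10, 1], [0, 0, 0, 0, 0, -20, 1], [0, 0, 0, 0, 0, -25, 1], [0, 0, 0, 0, 0, -15, 1], [0, 0, 0, 0, 0, 0, 1], [0, 0, 0, 0, 0, 0, 1]],
  ],
)

```text
time: 22.05
eef_pos: [0.4369, -0.2444, 0.1108]
tcp_rot: [3.14, 0.001, 1.602]
contact_force: [0.1, 1.1, -2.0]
width: 0.0565
```

Call:
servo_tool(
  targets=[
    [[0, 0, 0, -12, 3, 0, 1], [0, 0, 0, -25, 6, 0, 1], [0, 0, 0, -33, 8, 0, 1], [0, 0, 0, -33, 8, 0, 1], [0, 0, 0, -23, 5, 0, 1], [0, 0, 0, -12, 2, 0, 1], [0, 0, 0, 0, 0, 0, 1], [0, 0, 0, 0, 0, 0, 1]],
  ],
)

```text
time: 22.72
eef_pos: [0.472, -0.3806, 0.108]
tcp_rot: [-3.14, -0.003, 1.601]
contact_force: [0.1, 1.0, -1.4]
width: 0.0565
```

```bash
python3 - <<'E'
from h import *
from plant import r
c=snap('wrist','w17'); s=r.read_state(); print(s['time'],s['eef_pos'],np.degrees(s['tcp_rot']),s['width'],s['contact_force'])
crop(c,130,160,390,350,'w17')
E
```

```text
22.7667 [ 0.472  -0.3799  0.1082] [-179.8866   -0.1529   91.797 ] 0.05644956033247831 [ 0.2019  0.9772 -2.3538]
w17 scale 3.076923076923077
```

View pics/w17.png

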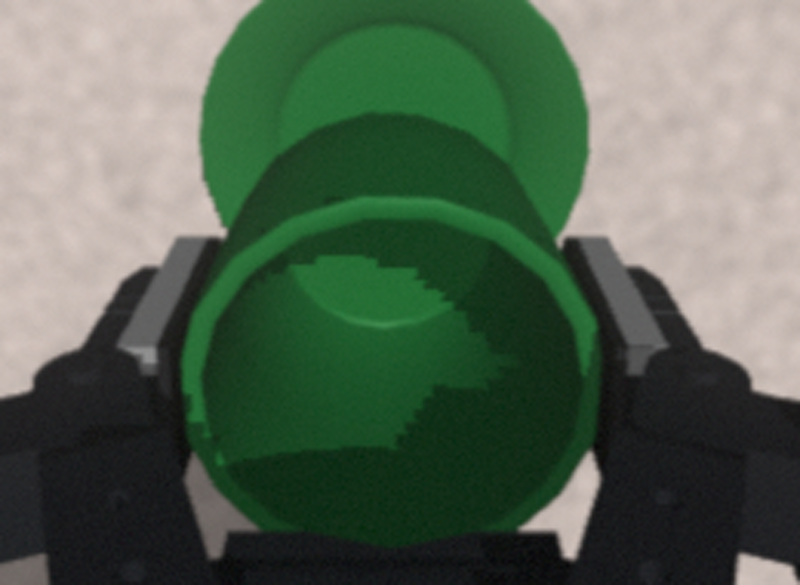

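```bash
python3 - <<'E'
from h import *
from scipy.optimize import least_squares
c=load('w17')
m=cv2.inRange(cv2.cvtColor(c['im'],cv2.COLOR_RGB2HSV),(50,90,20),(85,255,255))
P=[]
for v in range(100,232):
    us=np.where(m[v,150:380]>0)[0]
    if len(us)>10: P+= [ray(c,150+us[0]-.5,v,.013)[:2],ray(c,150+us[-1]+.5,v,.013)[:2]]
P=np.array(P); f=least_squares(lambda p:np.hypot(P[:,0]-p[0],P[:,1]-p[1])-p[2],[.4735,-.381,.05],loss='soft_l1',f_scale=.0005); print(f.x,len(P),np.median(abs(f.fun)))
tcp=np.array([.472,-.3799,.1082]); Rt=R.from_euler('xyz',[np.pi,0,np.radians(91.8)]).as_matrix()
print((np.r_[f.x[:2],.013]-tcp)@Rt*1000)
E
```

```text
[ 0.472  -0.3826  0.0495] 174 0.00016042222545581408
[-2.6541 -0.0757 95.2   ]
```

Call:
servo_tool(
  targets=[
    [[0, 0, 0, -3.3, 0, 12, 1], [0, 0, 0, 0, 0, 16, 1], [0, 0, 0, 0, 0, 14, 1], [0, 0, 0, 0, 0, 8, 1], [0, 0, 0, 0, 0, 5, 1], [0, 0, 0, 0, 0, 2, 1], [0, 0, 0, 0, 0, 0, 1], [0, 0, 0, 0, 0, 0, 1]],
  ],
)

```text
time: 23.43
eef_pos: [0.4733, -0.3845, 0.0533]
tcp_rot: [3.141, 0.001, 1.602]
contact_force: [-0.5, 0.4, -0.9]
width: 0.0562
```

Call:
servo_tool(
  targets=[
    [[0, 0, 0, 0, 0, 0.5, 1], [0, 0, 0, 0, 0, 0.5, 1], [0, 0, 0, 0, 0, 0.5, 1], [0, 0, 0, 0, 0, 0.5, 1], [0, 0, 0, 0, 0, 0, 1], [0, 0, 0, 0, 0, 0, 1]],
  ],
)

```text
time: 23.93
eef_pos: [0.4729, -0.3843, 0.0508]
tcp_rot: [-3.142, -0.0, 1.602]
contact_force: [0.1, 0.0, -1.7]
width: 0.0563
```

Call:
servo_tool(
  targets=[
    [[0, 0, 0, 0, 0, 1, 1], [0, 0, 0, 0, 0, 1, 1], [0, 0, 0, 0, 0, 0.5, 1], [0, 0, 0, 0, 0, 0.5, 1], [0, 0, 0, 0, 0, 0.5, 1], [0, 0, 0, 0, 0, 0, 1], [0, 0, 0, 0, 0, 0, 1]],
  ],
)

```text
time: 24.52
eef_pos: [0.4729, -0.3843, 0.0472]
tcp_rot: [-3.141, -0.0, 1.602]
contact_force: [-0.1, 0.1, -1.2]
width: 0.0568
```

Call:
servo_tool(
  targets=[
    [[0, 0, 0, 0, 0, 0.5, 1], [0, 0, 0, 0, 0, 0.5, 1], [0, 0, 0, 0, 0, 0.3, 1], [0, 0, 0, 0, 0, 0, 1], [0, 0, 0, 0, 0, 0, 1]],
  ],
)

```text
time: 24.93
eef_pos: [0.4731, -0.3846, 0.0467]
tcp_rot: [3.141, 0.0, 1.602]
contact_force: [-1.0, 0.9, 3.3]
width: 0.057
```

Contact (+3.3 N), so I'll release.

Call:
servo_tool(
  targets=[
    [[0, 0, 0, 0, 0, 0, 0.2], [0, 0, 0, 0, 0, 0, -0.4], [0, 0, 0, 0, 0, 0, -0.9], [0, 0, 0, 0, 0, 0, -1], [0, 0, 0, 0, 0, 0, -1]],
  ],
)

```text
time: 25.35
eef_pos: [0.473, -0.3842, 0.0458]
tcp_rot: [3.142, -0.0, 1.602]
contact_force: [0.5, -0.2, 0.3]
width: 0.0853
```

Call:
servo_tool(
  targets=[
    [[0, 0, 0, 0, 0, -10, -1], [0, 0, 0, 0, 0, -25, -1], [0, 0, 0, 0, 0, -30, -1], [0, 0, 0, 0, 0, -25, -1], [0, 0, 0, 0, 0, 0, -1], [0, 0, 0, 0, 0, 0, -1]],
  ],
)

```text
time: 25.85
eef_pos: [0.4742, -0.3855, 0.1393]
tcp_rot: [3.138, 0.004, 1.602]
contact_force: [0.2, 0.7, -0.6]
width: 0.0851
```

```bash
python3 - <<'E'
from h import *
from plant import r
c=snap('wrist','w18'); s=r.read_state(); print(s['time'],s['eef_pos'],np.degrees(s['tcp_rot']),s['width'],s['contact_force'])
crop(c,130,120,390,315,'w18')
E
```

```text
25.9 [ 0.4732 -0.3846  0.137 ] [179.936    0.0703  91.8007] 0.08535338615437396 [ 0.3204  0.8981 -1.1387]
w18 scale 3.076923076923077
```

View pics/w18.png

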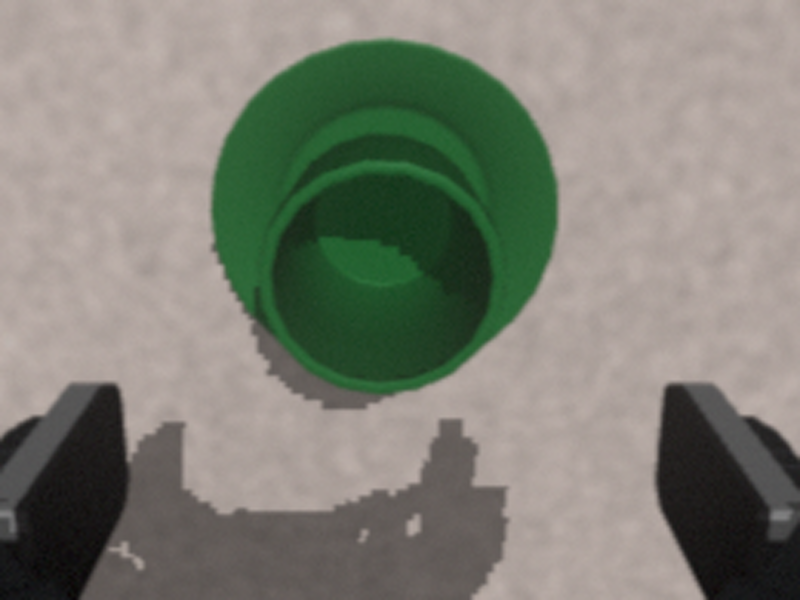

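```bash
python3 - <<'E'
from h import *
c=load('w18'); s=3.0769
q=lambda x,y,z: ray(c,130+(x+.5)/s-.5,120+(y+.5)/s-.5,z)
print('saucer top edge',q(385,39,.013), 'L/R',q(212,205,.013),q(558,205,.013))
print('cup rim far/near',q(383,160,.065),q(380,395,.065),q(262,277,.065),q(501,277,.065))
E
```

```text
saucer top edge [ 0.4706 -0.3325  0.013 ] L/R [ 0.4223 -0.3809  0.013 ] [ 0.5218 -0.3778  0.013 ]
cup rim far/near [ 0.4711 -0.3553  0.065 ] [ 0.472  -0.4135  0.065 ] [ 0.4436 -0.384   0.065 ] [ 0.4994 -0.3823  0.065 ]
```

Call:
servo_tool(
  targets=[
    [[0, 0, -6, 0, 0, -5, -1], [0, 0, -7, 0, 0, -5, -1], [0, 0, -7, 0, 0, 0, -1], [0, 0, -7, 0, 0, 0, -1], [0, 0, -7, 0, 0, 0, -1], [0, 0, -7, 0, 0, 0, -1], [0, 0, -7, 0, 0, 0, -1], [0, 0, -7, 0, 0, 0, -1]],
  ],
)

```text
time: 26.57
eef_pos: [0.472, -0.3833, 0.1437]
tcp_rot: [3.141, -0.004, 2.568]
contact_force: [-0.2, 0.4, -0.6]
width: 0.0856
```

Call:
servo_tool(
  targets=[
    [[0, 0, -7, 0, 0, 0, -1], [0, 0, -7, 0, 0, 0, -1], [0, 0, -7, 0, 0, 0, -1], [0, 0, 0, 9, 30, 0, -0.5], [0, 0, 0, 11, 38, 0, 0], [0, 0, 0, 12, 39, 0, 0.3], [0, 0, 0, 12, 39, 0, 0.3], [0, 0, 0, 12, 39, 0, 0.3]],
  ],
)

```text
time: 27.23
eef_pos: [0.4557, -0.1894, 0.1438]
tcp_rot: [3.14, -0.004, 2.928]
contact_force: [0.8, 1.0, 0.3]
width: 0.0303
```

Call:
servo_tool(
  targets=[
    [[0, 0, 0, 11, 38, 0, 0.3], [0, 0, 0, 8, 25, 0, 0.3], [0, 0, 0, 4, 15, 0, 0.3], [0, 0, 0, 0, 0, 0, 0.3], [0, 0, 0, 0, 0, 0, 0.3]],
  ],
)

```text
time: 27.65
eef_pos: [0.4504, -0.1097, 0.1445]
tcp_rot: [3.142, -0.002, 2.93]
contact_force: [-0.3, -0.2, -0.2]
width: 0.03
```

```bash
python3 - <<'E'
from h import *
from plant import r
c=snap('wrist','w19'); s=r.read_state(); print(s['time'],s['eef_pos'],np.degrees(s['tcp_rot']),s['width'],s['contact_force'])
cv2.imwrite('pics/w19.png',cv2.resize(c['im'][:,:,::-1],(800,600),interpolation=cv2.INTER_CUBIC))
E
```

```text
27.7 [ 0.4508 -0.1106  0.145 ] [-179.9941   -0.102   167.8257] 0.02980895300588078 [-0.7172 -0.1528  0.6652]
```

View pics/w19.png

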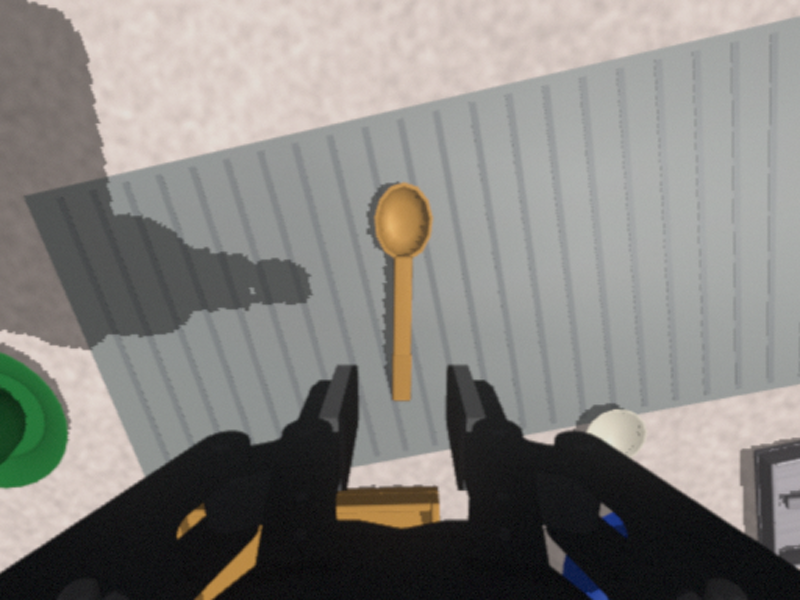

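```bash
python3 - <<'E'
from h import *
c=load('w19'); k=.64
q=lambda x,y,z: ray(c,(x+.5)*k-.5,(y+.5)*k-.5,z)
a=q(404,183,.009);b=q(401.5,401,.012)
tcp=np.array([.4508,-.1106,.145]); Rt=R.from_euler('xyz',[np.pi,0,np.radians(167.83)]).as_matrix()
print(((a+b)/2-tcp)@Rt*1000,np.linalg.norm(a-b)); W=cloud(c); print('handle z',np.nanmedian(W[175:220,256:260,2]))
E
```

```text
[  1.2345   1.3835 134.5   ] 0.1314300141013151
handle z 0.011016466104061456
```

Call:
servo_tool(
  targets=[
    [[0, 0, 0, 1, 1, 20, 0.3], [0, 0, 0, 0, 0, 30, 0.3], [0, 0, 0, 0, 0, 30, 0.3], [0, 0, 0, 0, 0, 22, 0.3], [0, 0, 0, 0, 0, 14, 0.3], [0, 0, 0, 0, 0, 6, 0.3], [0, 0, 0, 0, 0, 0, 0.3], [0, 0, 0, 0, 0, 0, 0.3]],
  ],
)

```text
time: 28.37
eef_pos: [0.4508, -0.1102, 0.0242]
tcp_rot: [-3.142, -0.0, 2.928]
contact_force: [0.2, 0.2, 0.3]
width: 0.03
```

Call:
servo_tool(
  targets=[
    [[0, 0, 0, 0, 0, 0, 1], [0, 0, 0, 0, 0, 0, 1], [0, 0, 0, 0, 0, 0, 1], [0, 0, 0, 0, 0, 0, 1], [0, 0, 0, 0, 0, 0, 1]],
  ],
)

```text
time: 28.78
eef_pos: [0.4518, -0.11, 0.0255]
tcp_rot: [-3.141, 0.003, 2.929]
contact_force: [-0.6, -0.8, 5.3]
width: 0.0092
```

Call:
servo_tool(
  targets=[
    [[0, 0, 0, 0, 0, -20, 1], [0, 0, 0, 0, 0, -30, 1], [0, 0, 7, 0, 0, -30, 1], [0, 0, 7, 0, 0, -20, 1], [0, 0, 7, 0, 0, 0, 1], [0, 0, 7, 0, 0, 0, 1], [0, 0, 7, 0, 0, 0, 1], [0, 0, 7, 0, 0, 0, 1]],
  ],
)

```text
time: 29.45
eef_pos: [0.4502, -0.109, 0.1239]
tcp_rot: [-3.142, -0.0, 2.19]
contact_force: [-0.5, -0.8, -0.3]
width: 0.0087
```

Call:
servo_tool(
  targets=[
    [[0, 0, 7, 0, 0, 0, 1], [0, 0, 7, 0, 0, 0, 1], [0, 0, 7, 0, 0, 0, 1], [0, 0, 7, 0, 0, 0, 1], [0, 0, 7, 0, 0, 0, 1], [0, 0, 7, 0, 0, 0, 1], [0, 0, 2, 0, 0, 0, 1], [0, 0, 0, 0, 0, 0, 1]],
  ],
)

```text
time: 30.12
eef_pos: [0.4501, -0.109, 0.1236]
tcp_rot: [-3.141, -0.0, 1.427]
contact_force: [1.3, -0.3, -0.3]
width: 0.009
```

Call:
servo_tool(
  targets=[
    [[0, 0, 0, -9, 22, 0, 1], [0, 0, 0, -14, 33, 0, 1], [0, 0, 0, -15, 35, 0, 1], [0, 0, 0, -15, 35, 0, 1], [0, 0, 0, -14, 33, 0, 1], [0, 0, 0, -9, 22, 0, 1], [0, 0, 0, 0, 0, 0, 1], [0, 0, 0, 0, 0, 0, 1]],
  ],
)

```text
time: 30.78
eef_pos: [0.6181, -0.2105, 0.1232]
tcp_rot: [-3.14, -0.001, 1.428]
contact_force: [0.1, 0.1, -0.9]
width: 0.0088
```

```bash
python3 - <<'E'
from h import *
from plant import r
c=snap('wrist','w20'); s=r.read_state(); print(s['time'],s['eef_pos'],np.degrees(s['tcp_rot']),s['width'],s['contact_force'])
cv2.imwrite('pics/w20.png',cv2.resize(c['im'][:,:,::-1],(800,600),interpolation=cv2.INTER_CUBIC))
E
```

```text
30.8333 [ 0.6173 -0.2099  0.1232] [-179.8931   -0.0426   81.8427] 0.008751672335508422 [ 0.2196 -0.5633 -1.121 ]
```

View pics/w20.png

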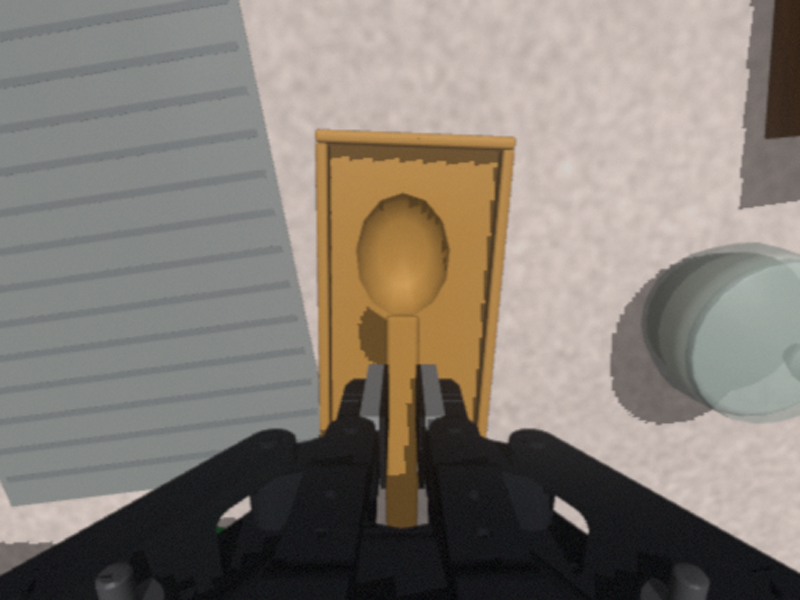

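```bash
python3 - <<'E'
from h import *
c=load('w20'); k=.64
q=lambda x,y,z: ray(c,(x+.5)*k-.5,(y+.5)*k-.5,z)
tcp=np.array([.6173,-.2099,.1232]); Rt=R.from_euler('xyz',[np.pi,0,np.radians(81.84)]).as_matrix()
for p in [(316,131),(515,138),(318,300),(507,230)]: print((q(*p,.018)-tcp)@Rt*1000)
print('floor z',np.nanmedian(cloud(c)[105:120,220:310,2]))
E
```

```text
[ 89.6901 -40.2511 105.2   ]
[ 86.5625  53.8273 105.2   ]
[  6.9399 -43.554  105.2   ]
[ 43.2913  52.8168 105.2   ]
floor z 0.005509452604553655
```

Call:
servo_tool(
  targets=[
    [[0, 0, 1.5, -2, 4, 25, 1], [0, 0, 0, 0, 0, 30, 1], [0, 0, 0, 0, 0, 18, 1], [0, 0, 0, 0, 0, 10, 1], [0, 0, 0, 0, 0, 5, 1], [0, 0, 0, 0, 0, 0, 1], [0, 0, 0, 0, 0, 0, 1]],
  ],
)

```text
time: 31.42
eef_pos: [0.6219, -0.2128, 0.0372]
tcp_rot: [3.14, 0.0, 1.402]
contact_force: [0.8, -0.2, -0.2]
width: 0.0087
```

Call:
servo_tool(
  targets=[
    [[0, 0, 0, 0, 0, 2, 1], [0, 0, 0, 0, 0, 2, 1], [0, 0, 0, 0, 0, 1.5, 1], [0, 0, 0, 0, 0, 0, 1], [0, 0, 0, 0, 0, 0, 1]],
  ],
)

```text
time: 31.83
eef_pos: [0.6223, -0.2132, 0.0316]
tcp_rot: [3.14, 0.0, 1.401]
contact_force: [1.0, -0.4, 2.8]
width: 0.0091
```

Call:
servo_tool(
  targets=[
    [[0, 0, 0, 0, 0, 0, 0.6], [0, 0, 0, 0, 0, 0, 0.3], [0, 0, 0, 0, 0, 0, 0.3], [0, 0, 0, 0, 0, 0, 0.3], [0, 0, 0, 0, 0, -20, 0.3], [0, 0, 0, 0, 0, -35, 0.3], [0, 0, 0, 0, 0, -35, 0.3], [0, 0, 0, 0, 0, -20, 0.3]],
  ],
)

```text
time: 32.5
eef_pos: [0.6229, -0.2134, 0.1446]
tcp_rot: [3.137, 0.001, 1.402]
contact_force: [0.7, 0.2, 1.1]
width: 0.03
```

```bash
python3 - <<'E'
from h import *
from plant import r
c=snap('wrist','w21'); s=r.read_state(); print(s['time'],s['eef_pos'],np.degrees(s['tcp_rot']),s['width'],s['contact_force'])
cv2.imwrite('pics/w21.png',cv2.resize(c['im'][:,:,::-1],(800,600),interpolation=cv2.INTER_CUBIC))
c=snap('top','t21'); cv2.imwrite('pics/t21.png',cv2.resize(c['im'][:,:,::-1],(800,600),interpolation=cv2.INTER_CUBIC))
E
```

```text
32.55 [ 0.6249 -0.2143  0.149 ] [179.3797   0.1751  80.3065] 0.029540057952009504 [ 2.2265 -0.5511  3.4644]
```

View pics/w21.png

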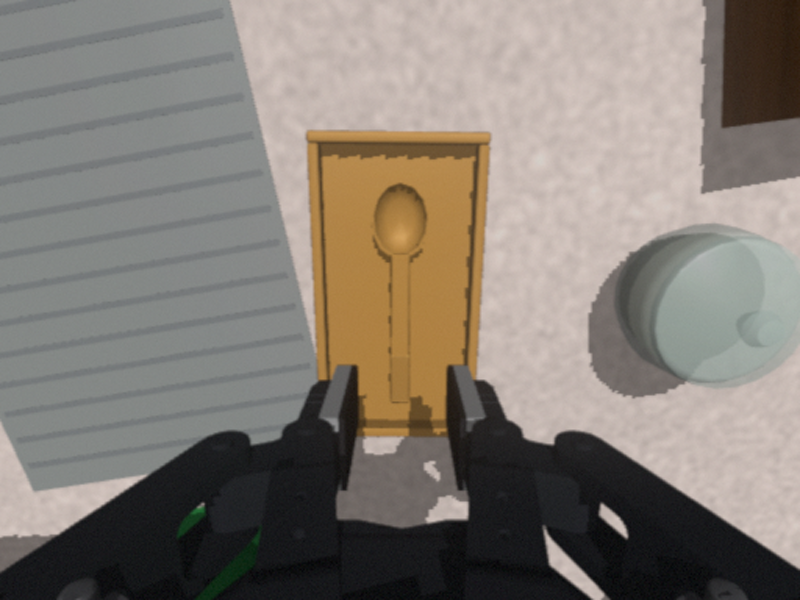

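View pics/t21.png

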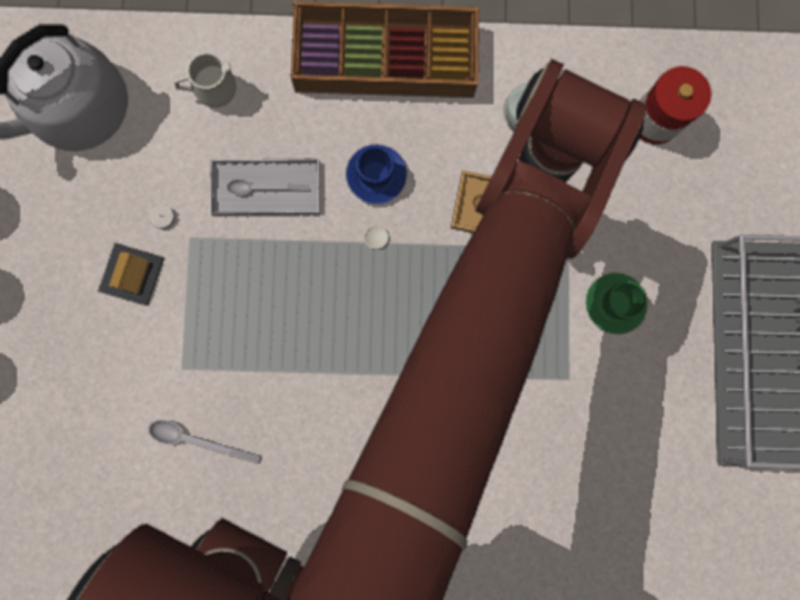

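```bash
python3 - <<'E'
from h import *
c=load('w6'); W=cloud(c); s=3.636
# ridge row crop y~229, x 245..505 ; feet edges
v=150+229/s; us=np.arange(int(150+255/s),int(150+500/s))
print('ridge z w6',np.nanmedian(W[int(v)-1:int(v)+2][:,us,2]), 'L/R halves',np.nanmedian(W[int(v)-1:int(v)+2][:,us[:30],2]),np.nanmedian(W[int(v)-1:int(v)+2][:,us[-30:],2]))
print('coaster z',np.nanmedian(W[154:168,205:300,2]))
q=lambda x,y,z: ray(c,150+(x+.5)/s-.5,150+(y+.5)/s-.5,z)
a,b=q(240,229,.0392),q(512,229,.0392); print('ridge',(a+b)/2,np.linalg.norm(a-b))
P=np.array([q(190,5,.006),q(556,3,.006),q(545,338,.006),q(210,342,.006)]); print('coaster',P.mean(0))
d=b-a; e=P[1]-P[0]+P[2]-P[3]; print('yaw',np.degrees(np.arctan2(d[1],d[0])),np.degrees(np.arctan2(e[1],e[0])))
t=load('t21'); W=cloud(t); f=W[165:185,70:95]; print('top max z',np.sort(f[...,2][~np.isnan(f[...,2])])[-12:])
for n,(u0,u1,v0,v1) in dict(blue=(225,258,90,130),green=(378,416,174,214)).items():
    F=W[v0:v1,u0:u1].reshape(-1,3); F=F[(F[:,2]>.055)&(F[:,2]<.08)]; print(n,'rim z',np.percentile(F[:,2],[50,95]),'mid',(F.min(0)+F.max(0))/2)
E
```

```text
ridge z w6 0.03811273043491778 L/R halves 0.03820883032635197 0.03800990902775092
coaster z 0.00546884058026835
ridge [0.4986 0.3989 0.0392] 0.056028633471527076
coaster [0.4985 0.3998 0.006 ]
yaw -15.432175007619124 -14.883244198847086
top max z [0.038  0.0383 0.0387 0.0389 0.039  0.0391 0.0393 0.0396 0.04   0.0402
 0.0409 0.0414]
blue rim z [0.0618 0.0647] mid [0.671  0.0123 0.061 ]
green rim z [0.0615 0.0655] mid [ 0.4698 -0.3825  0.0612]
```

Call:
servo_tool(
  targets=[
    [[0, 0, 0, 0, 0, -30, 0.3], [0, 0, 0, 0, 0, 0, 0.3], [0, 0, 0, 0, 0, 0, 0.3], [0, 0, 0, 0, 0, 0, 0.3]],
  ],
)

```text
time: 32.93
eef_pos: [0.621, -0.2126, 0.1689]
tcp_rot: [-3.14, -0.0, 1.401]
contact_force: [-0.3, 0.1, -0.3]
width: 0.03
```

```bash
python3 - <<'E'
from h import *
from plant import r
c=snap('scene','s22'); crop(c,110,140,440,320,'s22')
E
```

```text
s22 scale 2.4242424242424243
```

View pics/s22.png

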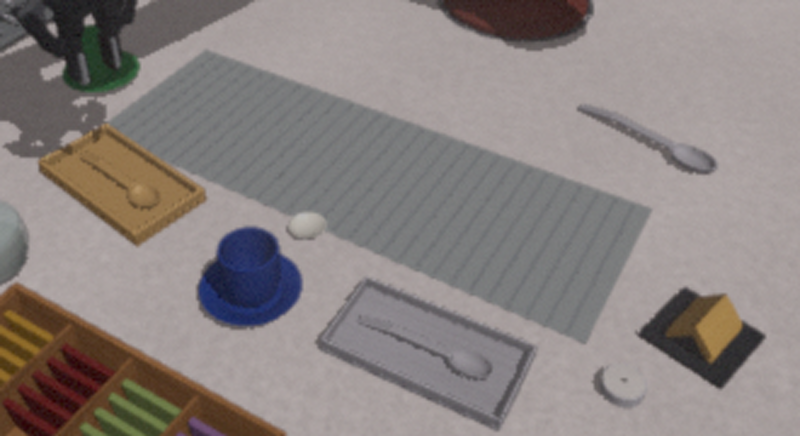

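The scene view shows both spoons in their own trays at (120,180) and (430,345), the blue cup upright on its saucer at (250,270), and the rest nested at (705,325). The green saucer at (100,60) is partly hidden behind the gripper. The mat is empty, so I'm handing in.

```bash
python3 -c "
from plant import r
print(r.finish_job()); print(r.read_state()['time'])"
```

```text
the job is handed in; nothing more can be done
None
the job is handed in; nothing more can be done
```

I put all five things in their places and handed the job in at about 33 s; no verdict was reported.

My last camera checks for each thing:

| Thing | Result |
|---|---|
| Brass rest on the stack | Ridge about 38–39 mm high (39.2 expected). Centre within about 1 mm of the coaster's, ridge turned about 0.5°. |
| Blue cup | Upright, about 2 mm or less off its saucer's centre. Rim about 65 mm high, as expected. |
| Green cup | Upright, about 2 mm off its saucer's centre. Rim about 65 mm high, as expected. |
| Teaspoon | The smaller of the two steel spoons. Lies lengthwise near the middle of the steel tray. |
| Bamboo spoon | Lies lengthwise near the middle of the bamboo tray. |

No check failed, and the highest force I read was about 6 N, as the fingers closed.

**Camera disagreement:** the top camera reads about 2–5 mm smaller in x than the wrist camera. I used the wrist camera for the final positions, and corrected the top camera's readings for the offset when I moved by them.

**Green cup:** in the very last scene picture the gripper partly hid it. My last clear views of it were the wrist and top pictures taken after it was set down.

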